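# Slide the slotted shims home under the feet of a jacked bearing block

## Robot

A 6-joint arm with a two-finger parallel gripper is mounted at the origin on the work surface; the furniture and walls round the work are solid. World frame = base frame: x ahead of the robot, y to its left, z up, the work surface at z = 0. Lengths are in m, angles in degrees, forces in N, time in s.
With the tool pointing down it reaches from about 0.35 to 0.875 m from the base axis. Payload 4.2 kg.
Tool frame: the origin (TCP) lies midway between the tips of the shut fingers; the grasp point (between the pads) lies 19 mm behind it; z points along the fingers, y is the direction in which the jaws open and shut (so a half turn about z gives the same grasp; the last joint's range is limited). The gripper opens to 87 mm and grips with 3 to 60 N. Pads are 19 mm wide; open, the fingers measure 117 mm over their backs; the gripper's body (75 mm by 190 mm) begins 51 mm behind the grasp point.
Start: joints at [91.421, 22.042, 0.453, 0, -68.411, -14.817], TCP at [0.145, 0.608, 0.223] pointing down, gripper open.
Joint ranges: [-179.83, 179.83], [-69.29, 118.12], [-61.27, 80.66], [-181.25, 117.63], [-171.15, -9.14], [-177.46, 177.46]. Speed limits (degrees/s): [159.86, 159.86, 180, 180, 180, 180].

## Interface

Orientations are given as a 3x3 rotation matrix whose columns are the frame's x, y, z axes.
In Python, from station import sense, capture, calibration, finish_job gives the robot as it stands.
- The arm moves only by the tool carry_out, never from a script. Its argument "commands" is one flat list of numbers, 6 for each row, row after row: the shift along the tool's x, y, z in mm, then the turn, a rotation vector about the tool's x, y, z in rad. A call has 1 to 5 rows; each row shifts and turns the pose as measured when the row begins, along the tool's axes as they then stand; what a row does not reach is not made up. A row lasts 1/8 s, in which the tool goes at most 62.5 mm and 10.7 degrees, less where a joint would pass 70% of its speed; a pose out of reach is approached as far as the arm can. A call is refused whole if a number of a shift passes 62.5 or a number of a turn 0.188, either way. A call with a gripper value outside its range is refused whole. "grip" is the finger opening in mm, from 0 to 87, set as the call begins (left out, the last holds). The fingers move at their own pace and stop on an object; the grip force is fixed at half the most. Time passes only in rows, so rows that do not move let the fingers close. It gives the time, the measured TCP pose, the force and the opening at its end, in the units of the state.
- sense(): the state, without advancing time (a new reading comes with each control period).
- capture(name): name is "side" or "top"; returns the picture (420x560x3 uint8, red, green, blue); there is no depth.
- calibration(name): a dict with "fx", "fy", "cx", "cy" (pixels), "dist" ([k1, k2, p1, p2, k3] as OpenCV has them; the pictures are not rectified), "rvec" (rotation vector, rad) and "tvec" (3), from world to camera coordinates, as OpenCV has them. Camera axes: x right, y down, z forward; pixel columns grow to the right and rows downward; lengths in m; the calibration is good to about 2 mm. A picture is of the moment at which its call begins. calibration takes no time and is no camera call.
- finish_job(): hands the job in, once; it reports no verdict.
The state is a dict: "time_s": time; "joints": joint angles; "joint_velocities": joint speeds; "effort": joint torques, N m; "tcp_pos": TCP position; "ee_rot": TCP orientation; "wrist_force": force on the tool from outside, world axes, zero at the start; "moment": the same for the moment, N m; "gripper_width": opening from 0.0 (shut) to 1.0 (fully open).
Only numpy, scipy, OpenCV 4.12 (cv2) and the standard library are available. Lean on these libraries where they do the work, as an engineer would, in place of code of your own. Each camera call takes 0.05 s, during which the arm holds its last target.

## Task

The blue bearing block stands on its jacking screws and has to be shimmed. With the fingertips, push each bright steel slotted shim along the base plate and under the foot it lies in front of, left shim under left foot and right under right, in either order, until the closed end of its slot is up against the hold-down stud and the shim lies square with the block. Only push: do not pinch the tabs, keep the shims flat on the plate without lifting or tipping them, and leave everything else on the bench where it is.

Things in the scene. Friction and masses are not known exactly. Their poses are not given: they have to be found in the camera images.
- rig: dark steel base plate fixed on the bench, carrying a blue bearing block. Origin at bench level; x points away from the robot across the plate towards the block, y left, z up. Plate x from -135 to +115 mm, y from -120 to +120 mm, its top 12 mm above the origin (bench). Placed and turned differently in each run
- block (a point): middle of the blue bearing block, at the plate's top; x = 80 mm, y = 0 in the rig's frame. It stands on four 8 mm jacking screws (15 mm ahead of and behind this point, 30 mm to each side). Body within 60 mm to each side, with shaft ends 44 mm to front and back, 95 mm high over the plate. Its two feet go out to the left and right
- stud_left (a point): axis of the left hold-down stud (steel, 12 mm diameter, upright through the left foot) at the plate's top; x = 80 mm, y = +75 mm in the rig's frame, axes as the rig's. The foot is a bridge 8 mm clear of the plate, 16 mm thick, 50 mm deep (25 mm to front and back of the stud), its outer end 30 mm beyond the stud, a nut on top
- shim_left: loose bright steel slotted shim on the base plate in front of the left foot, 90x60 mm, 6 mm thick, 0.18 to 0.35 kg. Its open slot (17 mm wide, 40 mm deep, between two legs with bevelled ends) points along its own +x, towards the foot. Origin on the underside, at the middle of the slot's closed end; legs end at x = +40 mm, tail at x = -50 mm, sides at y = +-30 mm
- shim_left_seat (a point): point of the left shim, 6 mm ahead of the slot's closed end on its centre line, underside level, that lies on the stud's axis when the shim is fully home
- shim_left_tab (a point): middle of the rear face of the left shim's turned-up tab, which stands along its tail edge: 60 mm wide, 4 mm thick, its top 22 mm above the shim's underside; this point 11 mm above the underside, 50 mm behind the shim's origin. Pushed here, low down, the shim slides
- stud_right (a point): axis of the right hold-down stud (steel, 12 mm diameter, upright through the right foot) at the plate's top; x = 80 mm, y = -75 mm in the rig's frame, axes as the rig's. The foot is a bridge 8 mm clear of the plate, 16 mm thick, 50 mm deep (25 mm to front and back of the stud), its outer end 30 mm beyond the stud, a nut on top
- shim_right: loose bright steel slotted shim on the base plate in front of the right foot, 90x60 mm, 6 mm thick, 0.18 to 0.35 kg. Its open slot (17 mm wide, 40 mm deep, between two legs with bevelled ends) points along its own +x, towards the foot. Origin on the underside, at the middle of the slot's closed end; legs end at x = +40 mm, tail at x = -50 mm, sides at y = +-30 mm
- shim_right_seat (a point): point of the right shim, 6 mm ahead of the slot's closed end on its centre line, underside level, that lies on the stud's axis when the shim is fully home
- shim_right_tab (a point): middle of the rear face of the right shim's turned-up tab, which stands along its tail edge: 60 mm wide, 4 mm thick, its top 22 mm above the shim's underside; this point 11 mm above the underside, 50 mm behind the shim's origin. Pushed here, low down, the shim slides
- spare_screw: spare black socket-head screw, 15x44x15 mm, lying on the base plate between the two shims; leave it alone
- calliper: digital calliper, 74x235x20 mm, lying on the bench to the right of the rig; leave it alone
- marker: black and white paint marker, 12x123x12 mm, on the bench to the right of the rig; leave it alone
- hex_key_8: black hex key, 50x165x8 mm, on the bench far right; leave it alone
- tape_roll: yellow tape roll, 84x84x19 mm, on the bench left of the rig; leave it alone
Mind the look-alikes: they are no part of the job. Leave any brown look-alike of the shim_right alone.

How it is judged:
By the outcome, as a careful person would: the job done as asked, in the order asked, and still so for the second after the job is handed in, with the robot touching nothing.
It also fails if it takes over 58 s, if anything falls off the work surface, if the arm or the gripper's body presses on something with over 40 N, if the wrist force passes 120 N, or if a joint passes its speed limit or range.

## Working session

There is one attempt and no reset: what is moved stays moved. The work goes in short steps, Python scripts to look and compute and a tool call to move; the robot and the scene stay as the last step left them, time stands still between calls to the robot, and variables do not carry over. Pictures are saved under pics/ and viewed, and the job is handed in when it is done.

Besides the shell and the picture viewer there is one more tool, called after "Request:" in YAML: its name, and indented under it one key for each argument. carry_out: Moves the arm, as the interface text tells. Its arguments: {"type":"object","properties":{"commands":{"type":"array"},"grip":{"type":"number"}},"required":["commands"]}

```bash
mkdir -p pics; cat > a.py <<'E'
from station import *
import cv2,sys
s=sense();print(s)
for n in ("side","top"):
    im=capture(n);cv2.imwrite(f"pics/{n}0.png",im[:,:,::-1]);c=calibration(n);print(n,c)
E
python3 a.py; ls
```

```text
{'time_s': 0.0, 'joints': array([ 9.14219922e+01,  2.20895740e+01,  3.76806375e-01, -2.84872384e-02,
       -6.84090309e+01, -1.48157714e+01]), 'joint_velocities': array([ 0.02007856,  0.01266726, -0.06973555, -0.00267972, -0.07454387,
        0.04847949]), 'effort': array([ 2.26370908e-04, -3.90666819e+01,  1.87400758e+01,  4.21968967e+00,
        1.09461675e-02, -1.96776773e-04]), 'tcp_pos': array([0.1446296 , 0.60740251, 0.22145309]), 'ee_rot': array([[ 9.72758543e-01, -2.31820296e-01, -4.09415495e-04],
       [-2.31820637e-01, -9.72756201e-01, -2.13656030e-03],
       [ 9.70365790e-05,  2.17326825e-03, -9.99997634e-01]]), 'wrist_force': array([ 0.92654487, -0.40132732, -0.45207868]), 'moment': array([-0.02167619, -0.01602236,  0.0034626 ]), 'gripper_width': 0.9992419032644204}
side {'fx': 403.3045449966601, 'fy': 403.3045449966601, 'cx': 284.38524992046416, 'cy': 209.08724597373313, 'dist': array([-0.07029177,  0.        ,  0.        ,  0.        ,  0.        ]), 'rvec': array([ 2.21781499, -0.183189  ,  0.12102665]), 'tvec': array([-0.4669449 ,  0.12691031,  1.00041392])}
top {'fx': 500.13366981259577, 'fy': 500.13366981259577, 'cx': 279.4238139988882, 'cy': 210.2195057556369, 'dist': array([-0.15974761,  0.        ,  0.        ,  0.        ,  0.        ]), 'rvec': array([ 2.13642326, -2.14013839,  0.13529239]), 'tvec': array([0.07063741, 0.51295676, 1.59063038])}
a.py
pics
```

View pics/side0.png

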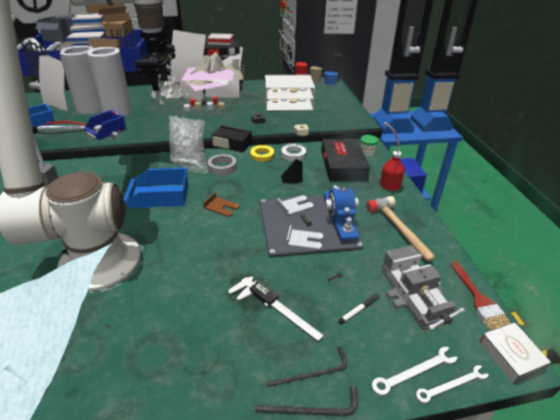

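View pics/top0.png

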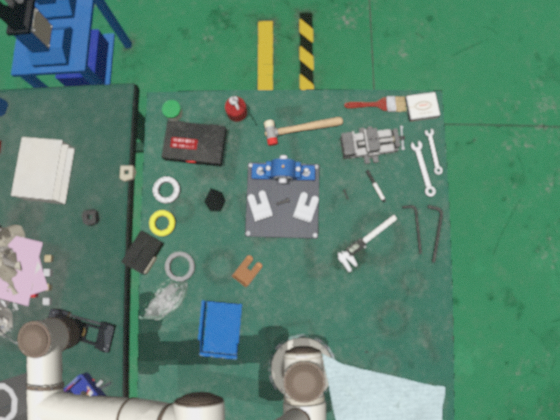

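```bash
python3 - <<'E'
import cv2
a=cv2.imread('pics/top0.png')[145:285,225:335]
cv2.imwrite('pics/topc.png',cv2.resize(a,None,fx=5,fy=5,interpolation=cv2.INTER_CUBIC)[:600])
a=cv2.imread('pics/side0.png')[175:265,250:370]
cv2.imwrite('pics/sidec.png',cv2.resize(a,None,fx=6,fy=6,interpolation=cv2.INTER_CUBIC))
E
```

```text
(no output)
```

View pics/topc.png

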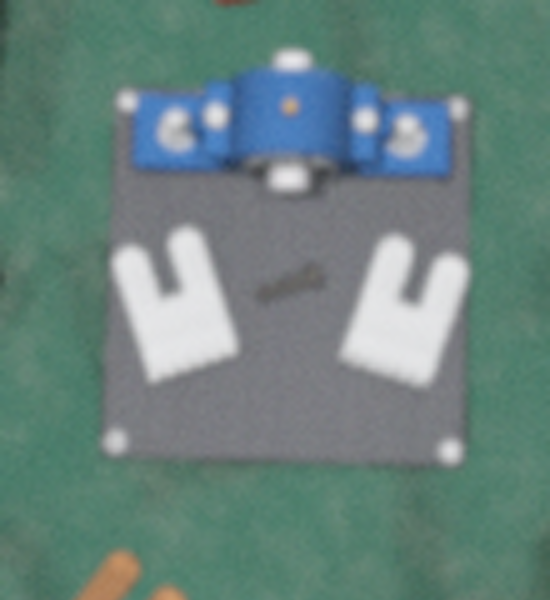

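View pics/sidec.png

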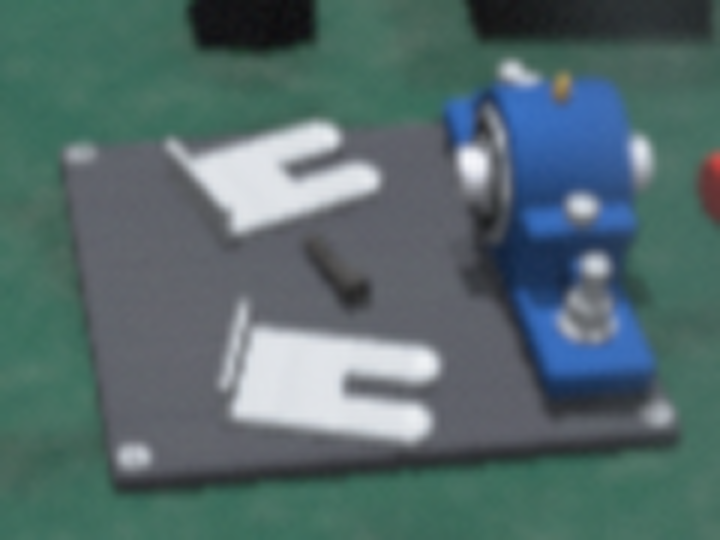

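```bash
cat > h.py <<'E'
import numpy as np,cv2
from station import *
from scipy.optimize import minimize
C={n:calibration(n) for n in("side","top")}
def proj(n,P):
    c=C[n];K=np.array([[c['fx'],0,c['cx']],[0,c['fy'],c['cy']],[0,0,1.]])
    return cv2.projectPoints(np.asarray(P,float).reshape(-1,3),c['rvec'],c['tvec'],K,c['dist'])[0].reshape(-1,2)
def tf(p,q,z):  # p=(x,y mm,yaw deg); q Nx2 or Nx3 mm
    q=np.asarray(q,float);a=np.radians(p[2]);c,s=np.cos(a),np.sin(a)
    return np.c_[p[0]+c*q[:,0]-s*q[:,1],p[1]+s*q[:,0]+c*q[:,1],(q[:,2]+z)]/1000
def rrect(): # shim outline
    def leg(y0,y1):
        r=9;pts=[]
        for a in np.linspace(0,90,5):pts.append((40-r+r*np.cos(np.radians(90-a)),y1-r+r*np.sin(np.radians(90-a))))
        for a in np.linspace(0,90,5):pts.append((40-r+r*np.cos(np.radians(a)),y0+r-r*np.sin(np.radians(a))))
        return pts
    L=[(-50,30)]+leg(8.5,30)+[(0,8.5),(0,-8.5)]+leg(-30,-8.5)+[(-50,-30)]
    return np.array(L)
OUT=rrect()
def shim_polys(n,p):
    top=proj(n,tf(p,np.c_[OUT,np.full(len(OUT),6.)],12))
    bot=proj(n,tf(p,np.c_[OUT,np.full(len(OUT),0.)],12))
    tab=np.array([(x,y,z) for x in(-50,-46) for y in(-30,30) for z in(0,22)],float)
    t=cv2.convexHull(proj(n,tf(p,tab,12)).astype(np.float32)).reshape(-1,2)
    return [top,t]
def plate_polys(n,p):
    q=np.array([(x,y,z) for x in(-135,115) for y in(-120,120) for z in(12,)],float)
    return [cv2.convexHull(proj(n,tf(p,q,0)).astype(np.float32)).reshape(-1,2)]
S=8
def render(polys,box):
    x0,y0,x1,y1=box
    m=np.zeros(((y1-y0)*S,(x1-x0)*S),np.uint8)
    for q in polys:
        cv2.fillPoly(m,[np.round(((q-[x0,y0]+.5)*S-.5)*16).astype(np.int32)],255,shift=4)
    m=cv2.resize(m,(x1-x0,y1-y0),interpolation=cv2.INTER_AREA).astype(float)/255
    return cv2.GaussianBlur(m,(0,0),0.6)
def fit(ims,polyf,p0,chan,pad=6,mask=None,step=(6,6,5)):
    boxes={}
    for n in ims:
        q=np.vstack(polyf(n,p0));lo=np.floor(q.min(0)-pad).astype(int);hi=np.ceil(q.max(0)+pad).astype(int)
        boxes[n]=(*lo,*hi)
    data={n:chan(ims[n])[b[1]:b[3],b[0]:b[2]] for n,b in boxes.items()}
    ms={n:(mask(n,ims[n])[b[1]:b[3],b[0]:b[2]] if mask else np.ones(data[n].shape,bool)) for n,b in boxes.items()}
    def cost(p):
        t=0
        for n,b in boxes.items():
            m=render(polyf(n,p),b)[ms[n]];d=data[n][ms[n]]
            A=np.c_[m,np.ones_like(m)];w,*_=np.linalg.lstsq(A,d,rcond=None)
            t+=((A@w-d)**2).mean()/d.var()
        return t
    best=None
    sim=np.array([p0]+[np.array(p0)+np.eye(3)[i]*step[i] for i in range(3)])
    r=minimize(cost,p0,method='Nelder-Mead',options=dict(initial_simplex=sim,xatol=.02,fatol=1e-6,maxiter=400))
    r=minimize(cost,r.x,method='Nelder-Mead',options=dict(initial_simplex=np.vstack([r.x,r.x+np.diag([2,2,2])]),xatol=.02,fatol=1e-6,maxiter=400))
    return r.x,r.fun
gray=lambda im:np.minimum(im.min(2).astype(float),255)
green=lambda im:im[:,:,1].astype(float)-im[:,:,0]
def rel(rig,p):
    a=np.radians(rig[2]);d=np.array(p[:2])-rig[:2];c,s=np.cos(a),np.sin(a)
    return np.array([c*d[0]+s*d[1],-s*d[0]+c*d[1],p[2]-rig[2]])
def world(rig,q):
    a=np.radians(rig[2]);c,s=np.cos(a),np.sin(a)
    return np.array([rig[0]+c*q[0]-s*q[1],rig[1]+s*q[0]+c*q[1],q[2]+rig[2]])
E
python3 - <<'E'
from h import *
ims={n:cv2.imread(f'pics/{n}0.png')[:,:,::-1] for n in C}
# back-project guess: top plate centre
c=C['top'];K=np.array([[c['fx'],0,c['cx']],[0,c['fy'],c['cy']],[0,0,1.]])
def bp(n,uv,z):
    c=C[n];K=np.array([[c['fx'],0,c['cx']],[0,c['fy'],c['cy']],[0,0,1.]])
    r=cv2.undistortPoints(np.array([[uv]],float),K,c['dist']).ravel();R=cv2.Rodrigues(c['rvec'])[0]
    d=R.T@np.array([*r,1]);o=-R.T@c['tvec'];return (o+d*(z/1000-o[2])/d[2])*1000
g=bp('top',(282.5,203),12);print('guess',g)
for k,uv in dict(left=(172/5+225,298/5+145),right=(412/5+225,303/5+145)).items(): print(k,bp('top',uv,18))
def mask(n,im):
    m=np.ones(im.shape[:2],bool); b=(im[:,:,2].astype(int)-im[:,:,0]>25).astype(np.uint8)
    b=cv2.dilate(b,np.ones((7,7)))>0
    w=cv2.dilate((im.min(2)>130).astype(np.uint8),np.ones((3,3)))>0
    return ~(b)
for s in(['top'],['side'],['top','side']):
    r=fit({n:ims[n] for n in s},plate_polys,[g[0]+10,g[1],0],green,mask=mask);print(s,r)
    for k,uv,yaw in(('left',(172/5+225,298/5+145),15),('right',(412/5+225,303/5+145),-17)):
        p=bp('top',uv,18);q=fit({n:ims[n] for n in s},shim_polys,[p[0],p[1],yaw],gray)
        print(k,q,rel(r[0],q[0]))
E
```

```text
guess [540.95738041  59.99762639  12.        ]
left [534.90250455 136.26405369  18.        ]
right [531.0530099  -22.19748388  18.        ]
['top'] (array([561.98740657,  60.97916358,  -1.77894273]), np.float64(0.047760980323590725))
left (array([538.81228907, 138.17931969,  18.29185327]), np.float64(0.07090554835053839)) [-25.5605048   76.44351358  20.070796  ]
right (array([533.56482302, -18.34400078, -19.67848044]), np.float64(0.09304464014168304)) [-25.94642263 -80.16726771 -17.89953771]
['side'] (array([560.60741544,  53.51982131,  -2.48079881]), np.float64(0.07375744949232717))
left (array([542.49481173, 137.84655227,  20.29893116]), np.float64(0.16015341908919198)) [-21.7456754   83.46370211  22.77972997]
right (array([531.25358914, -19.49935925, -17.58132973]), np.float64(0.11194951914744918)) [-26.16571086 -74.22131381 -15.10053092]
['top', 'side'] (array([561.85456493,  56.2607096 ,  -1.91024643]), np.float64(0.2228164170189383))
left (array([540.60353457, 138.12552126,  18.52835816]), np.float64(0.2485070339597767)) [-23.96809508  81.11093698  20.43860459]
right (array([532.22984945, -18.63540877, -18.84460763]), np.float64(0.21989353951411794)) [-27.11167143 -75.8420041  -16.9343612 ]
```

```bash
sed -i 's/for z in(12,)\]/for z in(0,12)]/' h.py
python3 - <<'E'
from h import *
ims={n:cv2.imread(f'pics/{n}0.png')[:,:,::-1] for n in C}
def mask(n,im):
    b=(im[:,:,2].astype(int)-im[:,:,0]>25).astype(np.uint8)
    return ~(cv2.dilate(b,np.ones((7,7)))>0)
for s in(['top'],['side'],['top','side']):
    r=fit({n:ims[n] for n in s},plate_polys,[560,58,-2],green,mask=mask);print(s,r)
rig=np.array([562,60,-1.8]); 
r=fit({'top':ims['top']},plate_polys,[560,58,-2],green,mask=mask)[0]
for n,s,b in(('top',5,(225,145)),('side',6,(250,175))):
    rr=fit({n:ims[n]},plate_polys,[560,58,-2],green,mask=mask)[0]
    im=ims[n][:,:,::-1][b[1]:b[1]+110,b[0]:b[0]+120];im=cv2.resize(im,None,fx=s,fy=s,interpolation=cv2.INTER_CUBIC)
    P=plate_polys(n,rr)
    for p0 in([538.5,138,18.5],[532.5,-18.7,-19]):P+=shim_polys(n,p0)
    for p in P: cv2.polylines(im,[np.round((p-b+.5)*s-.5).astype(int)],True,(0,0,255),1)
    st=[[80,75,0],[80,-75,0]]
    for q in st:
        w=world(rr,q)
        for z in(12,36,50):
            u=proj(n,[[w[0]/1000,w[1]/1000,z/1000]])[0];cv2.circle(im,tuple(np.round((u-b+.5)*s-.5).astype(int)),3,(0,255,255),-1)
    cv2.imwrite(f'pics/ov_{n}.png',im)
E
```

```text
['top'] (array([563.08636254,  60.76124785,  -1.73521136]), np.float64(0.04897930766580966))
['side'] (array([563.11959317,  63.6402597 ,  -1.9474366 ]), np.float64(0.5176569122457064))
['top', 'side'] (array([563.15564045,  60.77071032,  -1.75265735]), np.float64(0.5693428857513121))
```

View pics/ov_top.png

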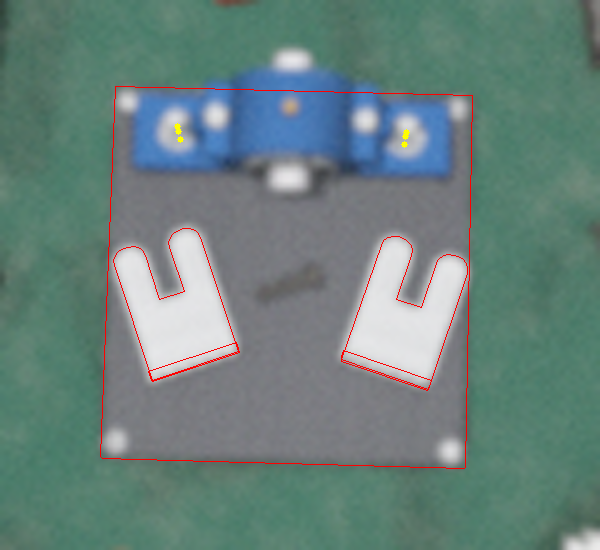

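View pics/ov_side.png

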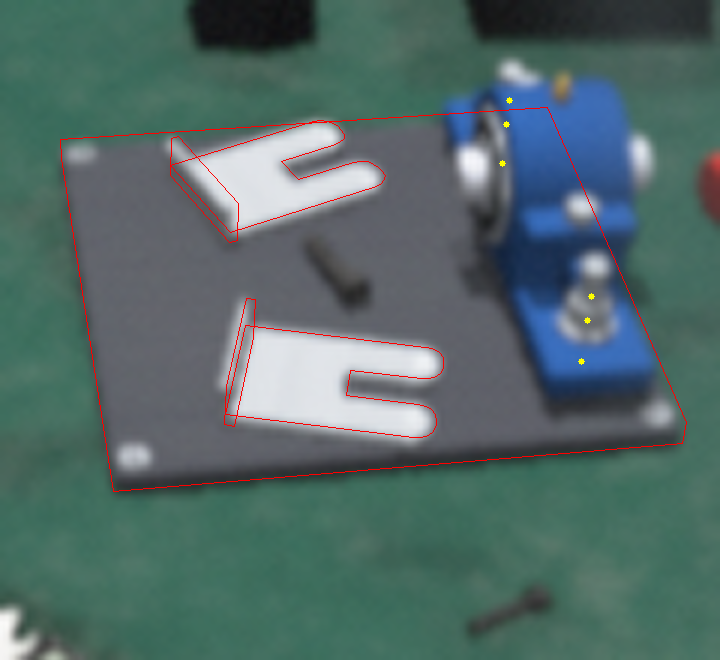

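```bash
cat >> h.py <<'E'
def bp(n,uv,z):
    c=C[n];K=np.array([[c['fx'],0,c['cx']],[0,c['fy'],c['cy']],[0,0,1.]])
    r=cv2.undistortPoints(np.array([[uv]],float),K,c['dist']).ravel();R=cv2.Rodrigues(c['rvec'])[0]
    d=R.T@np.array([*r,1]);o=-R.T@c['tvec'];return ((o+d*(z/1000-o[2])/d[2])*1000)[:2]
E
python3 - <<'E'
from h import *
def crop(n,s,b,uv): return ((np.array(uv)+.5)/s-.5+b)
t=lambda uv:crop('top',5,(225,145),uv); d=lambda uv:crop('side',6,(250,175),uv)
for nm,f,n,pts in(('top',t,'top',[(127,101),(459,107),(451,451),(116,441)]),('side',d,'side',[(81,153),(658,412),(134,456)])):
    P=np.array([bp(n,f(u),14) for u in pts]);print(nm,P.round(1).tolist(),P.mean(0))
    if n=='top':
        for a,b in((3,0),(2,1)):v=P[b]-P[a];print('yaw',np.degrees(np.arctan2(v[1],v[0])),np.hypot(*v))
        for a,b in((1,0),(2,3)):v=P[b]-P[a];print('yaw',np.degrees(np.arctan2(-v[0],v[1])),np.hypot(*v))
    else:
        v=P[2]-P[0];print('yaw',np.degrees(np.arctan2(v[0],-v[1])),np.hypot(*v),'centre',(P[0]+P[1])/2)
        v=P[1]-P[2];print('yaw',np.degrees(np.arctan2(v[1],v[0])),np.hypot(*v))
for z in(40,50,55):
    L=bp('top',t((177,130)),z);R=bp('top',t((407,135)),z);v=L-R
    print(z,L,R,np.degrees(np.arctan2(-v[0],v[1])),np.hypot(*v),(L+R)/2, bp('side',d((589,315)),z))
    
# foot front corners z=36: top
for u in((133,166),(448,176)):print(bp('top',t(u),36))
E
```

```text
top [[670.9, 168.9], [665.8, -53.8], [434.7, -45.8], [441.8, 174.2]] [553.30354269  60.88615733]
yaw -1.3284710124535533 229.20093354510823
yaw -1.961814065579436 231.23533876879128
yaw -1.319997157734326 222.73494186863155
yaw -1.8456090196709567 220.18790285914704
side [[440.6, 172.0], [663.2, -53.9], [433.7, -46.5]] [512.47645917  23.84142297]
yaw -1.8022239851042972 218.6290966885371 centre [551.87570056  59.02417684]
yaw -1.8527389875124145 229.63971042422574
40 [644.86990468 133.66636761] [640.84443884 -17.78630492] -1.5225080593086728 151.50615957976717 [642.85717176  57.94003135] [640.49656156 -15.37822014]
50 [642.59617179 133.08991836] [638.59572689 -17.42137518] -1.5225080593086668 150.56444813110568 [640.59594934  57.83427159] [635.75116888 -26.74298888]
55 [641.45930535 132.80169373] [637.47137092 -17.23891031] -1.522508059308707 150.09359240677497 [639.46533813  57.78139171] [633.37847254 -32.42537325]
[621.63103109 162.81093317]
[614.06041667 -44.65013694]
```

```bash
cat > plan.py <<'E'
from h import *
from scipy.spatial.transform import Rotation as Ro, Slerp
def Rt(yaw,tilt): # world yaw deg of tool x, tilt deg
    return Ro.from_euler('z',yaw,degrees=True)*Ro.from_matrix([[1,0,0],[0,-1,0],[0,0,-1]])*Ro.from_euler('y',tilt,degrees=True)
def cur():
    s=sense();return s['tcp_pos']*1000,Ro.from_matrix(s['ee_rot']),s
def rows(targets,mx=60):
    """targets: list of (pos mm, Rotation): one row each from the current pose"""
    p,R,s=cur();out=[]
    for q,Q in targets:
        d=R.inv().apply(np.asarray(q)-p);w=(R.inv()*Q).as_rotvec()
        assert np.abs(d).max()<=62.5 and np.abs(w).max()<=.187 , (d,w)
        out+=[round(float(v),1) for v in d]+[round(float(v),3) for v in w];p,R=np.asarray(q),Q
    print(out)
def goto(q,Q,n):
    p,R,s=cur();sl=Slerp([0,1],Ro.concatenate([R,Q]));return [(p+(np.asarray(q)-p)*k/n,sl(k/n)) for k in range(1,n+1)]
def show():
    p,R,s=cur();M=R.as_matrix();print('t',round(s['time_s'],2),'tcp',p.round(1),'yaw',np.degrees(np.arctan2(M[1,0],M[0,0])).round(2),'tilt',np.degrees(np.arcsin(M[2,0])).round(2),'roll',np.degrees(np.arcsin(M[2,1])).round(2),'F',s['wrist_force'].round(1),'w',round(s['gripper_width'],3))
RIG=np.array([563,60.5,-1.65])
TILT=18
def pusher(shim_world,back=0,z=20,dy=0):
    """TCP target so finger front touches tab rear face of shim pose (world), standing 'back' mm behind"""
    a=np.radians(shim_world[2]);k=50+9.5*np.cos(np.radians(TILT))+back
    return np.array([shim_world[0]-k*np.cos(a)-dy*np.sin(a),shim_world[1]-k*np.sin(a)+dy*np.cos(a),z]),Rt(shim_world[2],TILT)
E
python3 - <<'E'
from plan import *
show()
q,Q=pusher([538.8,138.2,18.5],back=25,z=150);print(q)
t=goto(q,Q,11);rows(t[:5])
E
```

```text
t 0.1 tcp [144.7 607.5 221.6] yaw -13.41 tilt 0.0 roll 0.11 F [-0.2  0.1  0.3] w 1.002
[459.10758664 111.53529149 150.        ]
[38.3, 37.2, 6.6, 0.008, 0.028, -0.05, 36.1, 39.1, 7.3, 0.008, 0.028, -0.05, 33.9, 41.0, 8.0, 0.008, 0.028, -0.05, 31.6, 42.7, 8.5, 0.008, 0.028, -0.05, 29.2, 44.3, 9.0, 0.008, 0.028, -0.05]
```

Possible look-alikes in the top picture: bright shims at (259,205) and (307,206), and a brown one at (246,270). I take the two bright ones on the plate, which the crop confirms, and leave the brown one alone.

Request:
carry_out:
  commands: [38.3,37.2,6.6,0.008,0.028,-0.05,36.1,39.1,7.3,0.008,0.028,-0.05,33.9,41.0,8.0,0.008,0.028,-0.05,31.6,42.7,8.5,0.008,0.028,-0.05,29.2,44.3,9.0,0.008,0.028,-0.05]
  grip: 24

```text
time_s: 0.72
tcp_pos: [0.2905, 0.378, 0.1857]
ee_rot: [[0.989, 0.031, 0.146], [0.028, -0.999, 0.021], [0.146, -0.017, -0.989]]
wrist_force: [0.4, -0.1, 0.2]
gripper_width: 0.517
```

```bash
python3 - <<'E'
from plan import *
show()
q,Q=pusher([538.8,138.2,18.5],back=25,z=120)
t=goto(q,Q,8);rows(t[:5])
E
```

```text
t 0.72 tcp [290.5 378.  185.7] yaw 1.62 tilt 8.4 roll -0.97 F [ 0.4 -0.1  0.2] w 0.517
[18.7, 34.1, 10.5, 0.006, 0.02, -0.036, 17.2, 34.8, 10.6, 0.006, 0.02, -0.036, 15.8, 35.5, 10.8, 0.006, 0.02, -0.036, 14.3, 36.1, 10.8, 0.006, 0.02, -0.036, 12.7, 36.6, 10.9, 0.006, 0.02, -0.036]
```

Rows are nearly fully reached.

Request:
carry_out:
  commands: [18.7,34.1,10.5,0.006,0.02,-0.036,17.2,34.8,10.6,0.006,0.02,-0.036,15.8,35.5,10.8,0.006,0.02,-0.036,14.3,36.1,10.8,0.006,0.02,-0.036,12.7,36.6,10.9,0.006,0.02,-0.036]

```text
time_s: 1.35
tcp_pos: [0.398, 0.2036, 0.1431]
ee_rot: [[0.946, 0.218, 0.241], [0.209, -0.976, 0.063], [0.249, -0.009, -0.968]]
wrist_force: [0.5, 0.6, 0.1]
gripper_width: 0.274
```

```bash
python3 - <<'E'
from plan import *
show()
q,Q=pusher([538.8,138.2,18.5],back=25,z=80)
t=goto(q,Q,5);rows(t[:5])
E
```

```text
t 1.35 tcp [398.  203.6 143.1] yaw 12.46 tilt 14.43 roll -0.53 F [0.5 0.6 0.1] w 0.274
[4.6, 20.7, 14.0, 0.004, 0.012, -0.02, 4.0, 20.9, 14.0, 0.004, 0.012, -0.02, 3.4, 21.0, 13.9, 0.004, 0.012, -0.02, 2.8, 21.1, 13.9, 0.004, 0.012, -0.02, 2.2, 21.2, 13.8, 0.004, 0.012, -0.02]
```

Request:
carry_out:
  commands: [4.6,20.7,14.0,0.004,0.012,-0.02,4.0,20.9,14.0,0.004,0.012,-0.02,3.4,21.0,13.9,0.004,0.012,-0.02,2.8,21.1,13.9,0.004,0.012,-0.02,2.2,21.2,13.8,0.004,0.012,-0.02]

```text
time_s: 1.98
tcp_pos: [0.4606, 0.1071, 0.0783]
ee_rot: [[0.902, 0.318, 0.293], [0.302, -0.948, 0.099], [0.31, -0.001, -0.951]]
wrist_force: [-0.1, 0.1, 0.4]
gripper_width: 0.274
```

```bash
python3 - <<'E'
from plan import *
show()
q,Q=pusher([538.8,138.2,18.5],back=25,z=22)
t=goto(q,Q,5);rows(t[:5])
E
```

```text
t 1.98 tcp [460.6 107.1  78.3] yaw 18.51 tilt 18.03 roll -0.05 F [-0.1  0.1  0.4] w 0.274
[-3.5, -0.9, 10.7, -0.0, -0.0, 0.0, -3.5, -0.9, 10.7, -0.0, -0.0, 0.0, -3.5, -0.9, 10.7, -0.0, -0.0, 0.0, -3.5, -0.9, 10.7, -0.0, -0.0, 0.0, -3.5, -0.9, 10.7, -0.0, -0.0, 0.0]
```

Request:
carry_out:
  commands: [-3.5,-0.9,10.7,0,0,0,-3.5,-0.9,10.7,0,0,0,-3.5,-0.9,10.7,0,0,0,-3.5,-0.9,10.7,0,0,0,-3.5,-0.9,10.7,0,0,0]

```text
time_s: 2.6
tcp_pos: [0.467, 0.1098, 0.0451]
ee_rot: [[0.913, 0.323, 0.25], [0.304, -0.946, 0.113], [0.273, -0.027, -0.962]]
wrist_force: [0.4, 0.3, -0.8]
gripper_width: 0.277
```

```bash
cat > look.py <<'E'
from plan import *
import sys
k=sys.argv[1];ns=sys.argv[2].split(',')
show()
for n in ns:
    im=capture(n)[:,:,::-1];b,s=((225,145),6) if n=='top' else ((250,175),6)
    cv2.imwrite(f'pics/{n}{k}_full.png',im)
    im=im[b[1]:b[1]+100,b[0]:b[0]+120]
    cv2.imwrite(f'pics/{n}{k}.png',cv2.resize(im,None,fx=s,fy=s,interpolation=cv2.INTER_CUBIC))
show()
E
python3 look.py 1 top,side
```

```text
t 2.6 tcp [467.  109.8  45.1] yaw 18.41 tilt 15.84 roll -1.55 F [ 0.4  0.3 -0.8] w 0.277
t 2.7 tcp [467.1 109.8  44.8] yaw 18.4 tilt 15.8 roll -1.53 F [-0.2  0.3  0.3] w 0.273
```

View pics/top1.png

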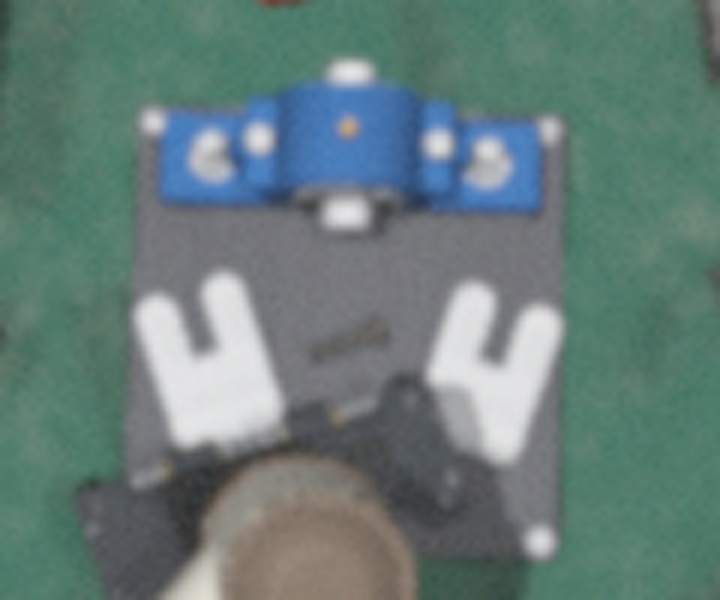

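View pics/side1.png

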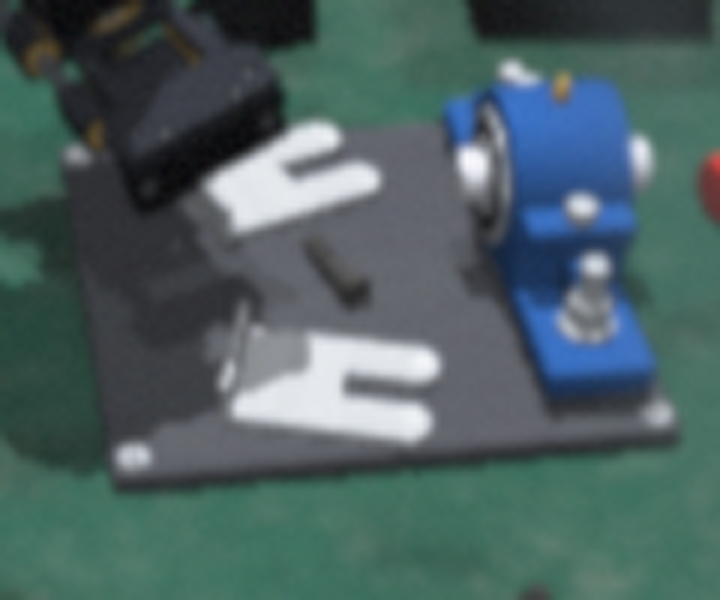

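```bash
python3 -c "
from plan import *
print(sense()['joints'].round(2))"
```

```text
[ 33.61  15.54 -49.94  16.24  -9.2   59.32]
```

```bash
sed -i 's/^def pusher(shim_world,back=0,z=20,dy=0):/def pusher(shim_world,back=0,z=20,dy=0,TILT=5):/' plan.py; python3 - <<'E'
from plan import *
q,Q=pusher([538.8,138.2,18.5],back=18,z=21,TILT=5)
t=goto(q,Q,5);rows(t[:5])
E
```

```text
[-1.4, -0.7, 4.6, -0.005, -0.038, 0.0, -1.2, -0.7, 4.6, -0.005, -0.038, 0.0, -1.0, -0.8, 4.7, -0.005, -0.038, 0.0, -0.9, -0.8, 4.7, -0.005, -0.038, 0.0, -0.7, -0.8, 4.7, -0.005, -0.038, 0.0]
```

Request:
carry_out:
  commands: [-1.4,-0.7,4.6,-0.005,-0.038,0.0,-1.2,-0.7,4.6,-0.005,-0.038,0.0,-1.0,-0.8,4.7,-0.005,-0.038,0.0,-0.9,-0.8,4.7,-0.005,-0.038,0.0,-0.7,-0.8,4.7,-0.005,-0.038,0.0]

```text
time_s: 3.32
tcp_pos: [0.4649, 0.1175, 0.0224]
ee_rot: [[0.944, 0.322, 0.078], [0.32, -0.947, 0.031], [0.084, -0.004, -0.996]]
wrist_force: [0.3, -0.1, 0.8]
gripper_width: 0.275
```

```bash
python3 look.py 2 side;  python3 - <<'E'
from plan import *
print(sense()['joints'].round(2))
# path plan of left shim in rig frame
E
```

```text
t 3.33 tcp [464.9 117.5  22.4] yaw 18.74 tilt 4.83 roll -0.24 F [ 0.3 -0.1  0.8] w 0.275
t 3.38 tcp [465.9 118.2  22.2] yaw 18.76 tilt 4.84 roll -0.24 F [0.7 1.  1. ] w 0.278
[ 34.36  21.29 -38.05   2.45 -25.96  72.26]
```

View pics/side2.png

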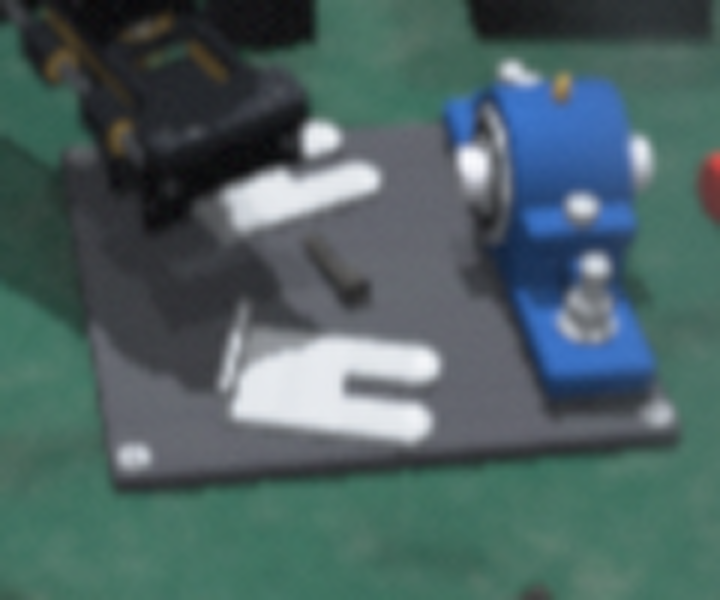

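```bash
cat > path.py <<'E'
from plan import *
K=-13. # COM x in shim frame
def make(start_rig,side,L=60):
    """start_rig shim pose in rig (x,y,yaw); returns f(s) s= COM x advance mm -> shim pose in rig"""
    a=np.radians(start_rig[2]);x0=start_rig[0]+K*np.cos(a);y0=start_rig[1]+K*np.sin(a);m=np.tan(a)
    D=side*75-y0
    A=np.array([[L**2,L**3],[2*L,3*L*L]]);c=np.linalg.solve(A,[D-m*L,-m])
    def f(s):
        if s<L: y=y0+m*s+c[0]*s*s+c[1]*s**3;h=np.arctan(m+2*c[0]*s+3*c[1]*s*s)
        else: y=side*75;h=0
        return np.array([x0+s-K*np.cos(h),y-K*np.sin(h),np.degrees(h)])
    f.end=74+K-x0
    return f
def tilt(s): return float(np.interp(s,[0,80],[5,15]))
LEFT=rel(RIG,[538.8,138.2,18.5]);RIGHT=rel(RIG,[533.6,-18.4,-19.3])
E
python3 - <<'E'
from path import *
f=make(LEFT,1);print(LEFT,RIGHT,f.end)
for s in range(0,110,10):print(s,f(s).round(1))
g=make(RIGHT,-1)
for s in range(0,110,10):print(s,g(s).round(1))
q,Q=pusher([538.8,138.2,18.5],back=1,z=20,dy=1.5,TILT=5)
t=goto(q,Q,5);rows(t[:5])
E
```

```text
[-26.42725601  76.97096946  20.15      ] [-27.11596698 -79.71382775 -17.65      ] 99.63157794291637
0 [-26.4  77.   20.2]
10 [-15.9  77.6  10.6]
20 [-5.7 77.1  3.2]
30 [ 4.4 76.1 -1.7]
40 [14.3 75.1 -3.8]
50 [24.3 74.6 -3.3]
60 [34.4 75.   0. ]
70 [44.4 75.   0. ]
80 [54.4 75.   0. ]
90 [64.4 75.   0. ]
100 [74.4 75.   0. ]
0 [-27.1 -79.7 -17.7]
10 [-16.6 -79.5  -6.9]
20 [ -6.5 -78.2   1. ]
30 [  3.4 -76.5   5.6]
40 [ 13.4 -75.    7. ]
50 [ 23.4 -74.3   5.2]
60 [ 33.5 -75.    0. ]
70 [ 43.5 -75.    0. ]
80 [ 53.5 -75.    0. ]
90 [ 63.5 -75.    0. ]
100 [ 73.5 -75.    0. ]
[2.9, 0.6, 0.7, -0.001, 0.001, 0.001, 2.9, 0.5, 0.7, -0.001, 0.001, 0.001, 2.9, 0.5, 0.7, -0.001, 0.001, 0.001, 2.9, 0.5, 0.7, -0.001, 0.001, 0.001, 2.9, 0.5, 0.7, -0.001, 0.001, 0.001]
```

Request:
carry_out:
  commands: [2.9,0.6,0.7,-0.001,0.001,0.001,2.9,0.5,0.7,0,0,0,2.9,0.5,0.7,0,0,0,2.9,0.5,0.7,0,0,0,2.9,0.5,0.7,0,0,0]

```text
time_s: 4.0
tcp_pos: [0.4801, 0.1205, 0.0204]
ee_rot: [[0.944, 0.321, 0.08], [0.32, -0.947, 0.03], [0.085, -0.003, -0.996]]
wrist_force: [-1.5, -1.1, 1.0]
gripper_width: 0.274
```

```bash
cat > step.py <<'E'
from path import *
import sys
# side, list of s
side=int(sys.argv[1]);S=[float(x) for x in sys.argv[2].split(',')];dy=float(sys.argv[3]);back=float(sys.argv[4]) if len(sys.argv)>4 else 0
zz=float(sys.argv[5]) if len(sys.argv)>5 else 20
f=make(LEFT if side>0 else RIGHT,side)
show();s=sense();print('J5',s['joints'][4].round(1))
# current implied s
T=[pusher(world(RIG,f(v)),back,zz,dy,tilt(v)) for v in S]
print('targets',[t[0].round(1).tolist() for t in T]);rows(T)
E
python3 step.py 1 3,7,11,15,19 1.5
```

```text
t 4.0 tcp [480.1 120.5  20.4] yaw 18.72 tilt 4.89 roll -0.19 F [-1.5 -1.1  1. ] w 0.274
J5 -26.6
targets [[484.3, 124.0, 20.0], [487.7, 128.1, 20.0], [491.4, 131.6, 20.0], [495.2, 134.6, 20.0], [499.1, 137.1, 20.0]]
[5.1, -1.9, 0.8, -0.008, 0.009, 0.056, 4.3, -3.0, 0.4, -0.007, 0.009, 0.066, 4.2, -2.7, 0.4, -0.007, 0.009, 0.061, 4.2, -2.5, 0.5, -0.006, 0.009, 0.055, 4.1, -2.2, 0.5, -0.006, 0.009, 0.048]
```

Request:
carry_out:
  commands: [5.1,-1.9,0.8,-0.008,0.009,0.056,4.3,-3.0,0.4,-0.007,0.009,0.066,4.2,-2.7,0.4,-0.007,0.009,0.061,4.2,-2.5,0.5,-0.006,0.009,0.055,4.1,-2.2,0.5,-0.006,0.009,0.048]

```text
time_s: 4.62
tcp_pos: [0.4976, 0.1354, 0.0193]
ee_rot: [[0.992, 0.027, 0.126], [0.028, -1.0, 0.001], [0.126, 0.003, -0.992]]
wrist_force: [-3.0, 0.3, 2.1]
gripper_width: 0.275
```

```bash
python3 look.py 3 top,side; python3 step.py 1 23,27,31,35,39 1.5
```

```text
t 4.62 tcp [497.6 135.4  19.3] yaw 1.6 tilt 7.25 roll 0.16 F [-3.   0.3  2.1] w 0.275
t 4.72 tcp [497.9 135.7  19.3] yaw 1.74 tilt 7.27 roll 0.15 F [ 0.  -0.   0.1] w 0.276
t 4.72 tcp [497.9 135.7  19.3] yaw 1.74 tilt 7.27 roll 0.15 F [ 0.  -0.   0.1] w 0.276
J5 -23.0
targets [[503.2, 139.1, 20.0], [507.3, 140.6, 20.0], [511.4, 141.6, 20.0], [515.5, 142.2, 20.0], [519.5, 142.3, 20.0]]
[5.5, -3.3, -0.0, -0.002, 0.01, 0.034, 4.1, -1.5, 0.6, -0.005, 0.009, 0.034, 4.0, -1.2, 0.6, -0.004, 0.009, 0.026, 4.0, -0.8, 0.6, -0.003, 0.009, 0.019, 4.0, -0.5, 0.7, -0.002, 0.009, 0.011]
```

View pics/top3.png

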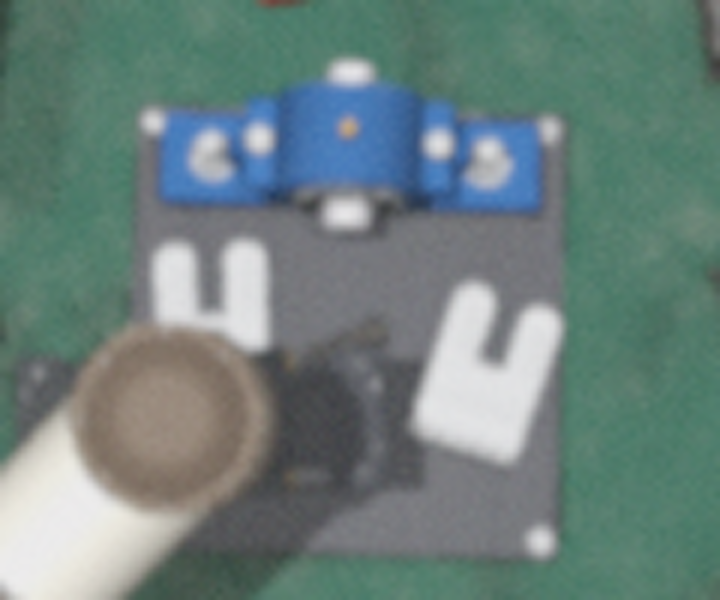

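View pics/side3.png

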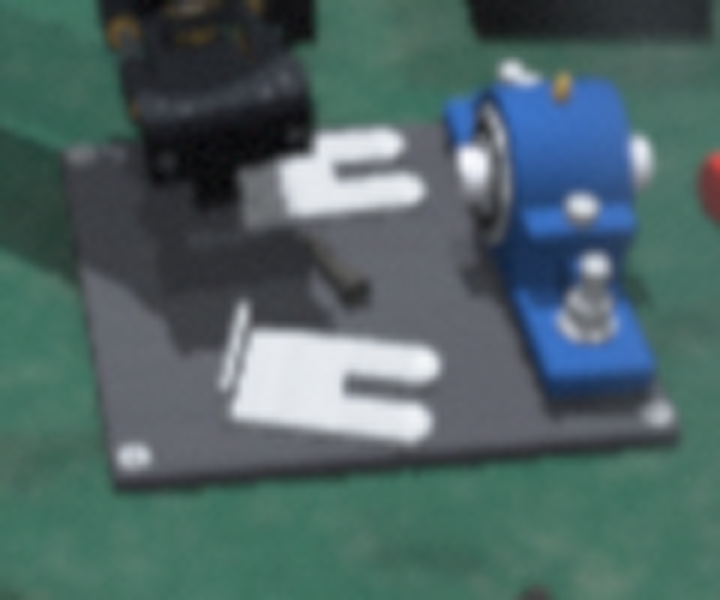

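```bash
cat > fitvis.py <<'E'
from path import *
def fv(k,p0rig,rowmax,rowmin=0,cols=(0,560)):
    im=cv2.imread(f'pics/top{k}_full.png')[:,:,::-1]
    def mask(n,im):
        m=np.zeros(im.shape[:2],bool);m[rowmin:rowmax,cols[0]:cols[1]]=1;return m
    q=fit({'top':im},shim_polys,world(RIG,p0rig),gray,mask=mask,step=(3,3,3))
    print('shim world',q[0].round(2),'cost',q[1],'rig',rel(RIG,q[0]).round(2));return q[0]
E
python3 -c "
from fitvis import *
fv(3,[-6,77,3.5],197)
p,R,s=cur();print('tcp rig',rel(RIG,[p[0],p[1],1.74]))
"
```

```text
shim world [562.47 135.06   2.28] cost 0.07580415394160907 rig [-2.68 74.51  3.93]
tcp rig [-67.28369927  73.24608669   3.39      ]
```

```bash
cat > step2.py <<'E'
from path import *
import sys,json
# args: shim rig pose x,y,yaw ; side ; L ; s list ; dy ; back ; z ; tilt0,tilt1
st=[float(x) for x in sys.argv[1].split(',')];side=int(sys.argv[2]);L=float(sys.argv[3]);S=[float(x) for x in sys.argv[4].split(',')]
dy=float(sys.argv[5]);back=float(sys.argv[6]);z=float(sys.argv[7]);t0,t1=[float(x) for x in sys.argv[8].split(',')]
f=make(st,side,L);show()
T=[pusher(world(RIG,f(v)),back,z,dy,t0+(t1-t0)*(i+1)/len(S)) for i,v in enumerate(S)]
print('rig',[f(v).round(1).tolist() for v in S]);rows(T)
E
python3 step2.py -2.7,74.5,3.9 1 45 4,8,12,17,22 3 5.2 20 7.3,9.5
```

```text
t 4.72 tcp [497.9 135.7  19.3] yaw 1.74 tilt 7.27 roll 0.15 F [ 0.  -0.   0.1] w 0.276
rig [[1.3, 74.7, 3.5], [5.3, 74.8, 3.0], [9.3, 74.9, 2.6], [14.3, 75.0, 2.2], [19.3, 75.1, 1.7]]
[4.0, -0.3, -0.2, 0.003, 0.008, -0.001, 4.0, -0.4, 0.5, -0.001, 0.008, 0.007, 4.0, -0.3, 0.6, -0.001, 0.008, 0.007, 5.0, -0.4, 0.8, -0.001, 0.008, 0.008, 5.0, -0.4, 0.8, -0.001, 0.008, 0.008]
```

Request:
carry_out:
  commands: [4.0,-0.3,-0.2,0.003,0.008,0.004,4.0,-0.4,0.5,-0.001,0.008,0.007,4.0,-0.3,0.6,-0.001,0.008,0.007,5.0,-0.4,0.8,-0.001,0.008,0.008,5.0,-0.4,0.8,-0.001,0.008,0.008]

```text
time_s: 5.35
tcp_pos: [0.5209, 0.1373, 0.0196]
ee_rot: [[0.986, -0.005, 0.167], [-0.006, -1.0, 0.0], [0.167, -0.001, -0.986]]
wrist_force: [-2.1, 0.4, -0.3]
gripper_width: 0.277
```

```bash
python3 look.py 4 top,side; python3 -c "
from fitvis import *
fv(4,[19,75,1.7],193)
p,R,s=cur();print('tcp rig',rel(RIG,[p[0],p[1],0]))
"
```

```text
t 5.35 tcp [520.9 137.3  19.6] yaw -0.32 tilt 9.64 roll -0.08 F [-2.1  0.4 -0.3] w 0.277
t 5.45 tcp [521.1 137.5  19.7] yaw -0.29 tilt 9.65 roll -0.09 F [-0.  -0.4 -1.7] w 0.278
shim world [ 5.8398e+02  1.3518e+02 -1.8000e-01] cost 0.1571411729181012 rig [18.82 75.26  1.47]
tcp rig [-44.06819916  75.77204709   1.65      ]
```

View pics/top4.png

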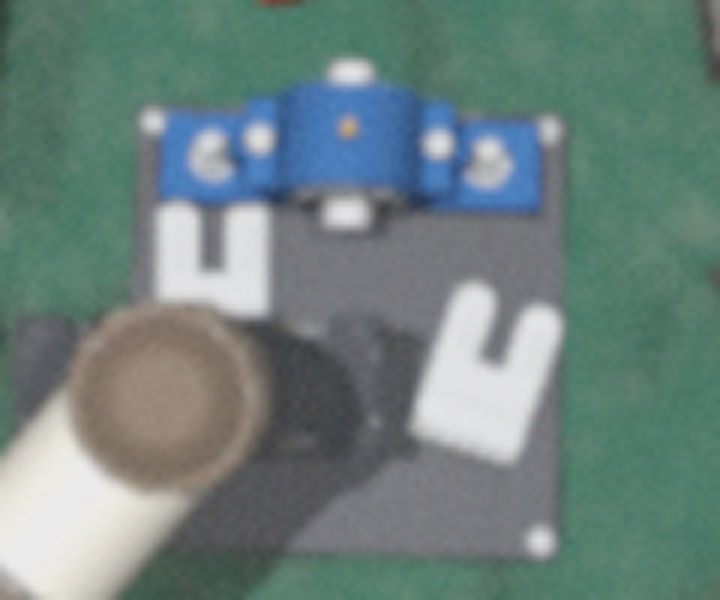

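View pics/side4.png

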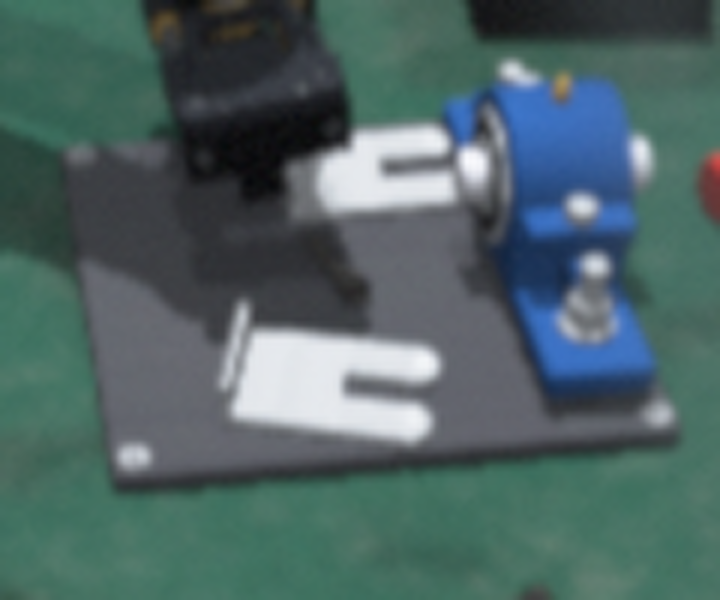

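```bash
python3 step2.py 18.8,75.2,1.5 1 25 5,10,15,20,25 2.1 3.5 20 9.6,13
```

```text
t 5.45 tcp [521.1 137.5  19.7] yaw -0.29 tilt 9.65 roll -0.09 F [-0.  -0.4 -1.7] w 0.278
rig [[23.8, 75.1, 0.8], [28.8, 75.1, 0.3], [33.8, 75.0, -0.0], [38.8, 75.0, -0.1], [43.8, 75.0, 0.0]]
[5.0, -0.5, 0.5, -0.003, 0.011, 0.01, 5.0, -0.4, 0.9, -0.002, 0.012, 0.009, 4.9, -0.2, 1.0, -0.001, 0.012, 0.005, 4.9, -0.1, 1.0, -0.0, 0.012, 0.002, 4.9, 0.1, 1.1, 0.0, 0.012, -0.002]
```

Request:
carry_out:
  commands: [5.0,-0.5,0.5,-0.003,0.011,0.01,5.0,-0.4,0.9,-0.002,0.012,0.009,4.9,-0.2,1.0,-0.001,0.012,0.005,4.9,-0.1,1.0,0,0.012,0.002,4.9,0.1,1.1,0,0.012,-0.002]

```text
time_s: 6.08
tcp_pos: [0.5472, 0.1386, 0.0199]
ee_rot: [[0.973, -0.03, 0.227], [-0.03, -1.0, -0.006], [0.227, -0.001, -0.974]]
wrist_force: [-1.3, -0.6, -0.4]
gripper_width: 0.272
```

```bash
python3 look.py 5 top,side; python3 -c "
from fitvis import *
fv(5,[43,75,0],188,rowmin=179)
p,R,s=cur();print('tcp rig',rel(RIG,[p[0],p[1],0]))
"
```

```text
t 6.08 tcp [547.2 138.6  19.9] yaw -1.74 tilt 13.15 roll -0.04 F [-1.3 -0.6 -0.4] w 0.272
t 6.17 tcp [547.1 138.3  19.9] yaw -1.72 tilt 13.13 roll -0.03 F [-0.6 -0.1 -0.3] w 0.275
shim world [611.11 134.46  -2.02] cost 0.07388657833924067 rig [45.96 75.31 -0.37]
tcp rig [-18.09565616  77.31687659   1.65      ]
```

View pics/top5.png

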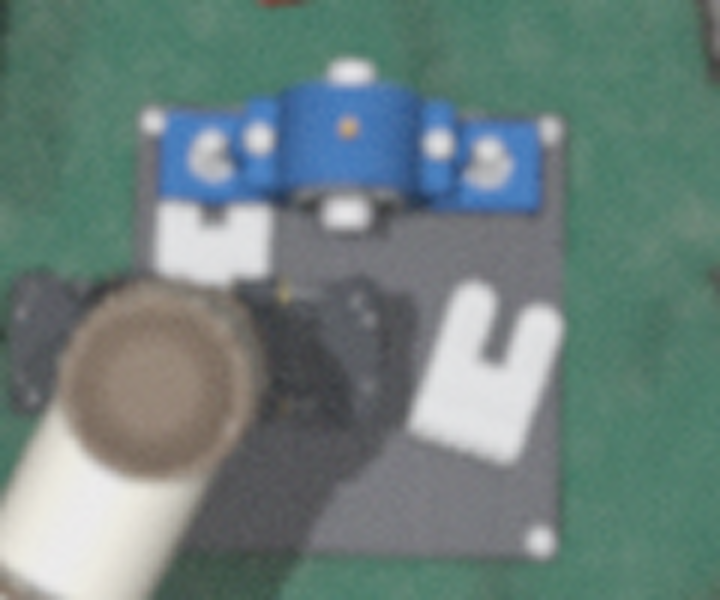

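View pics/side5.png

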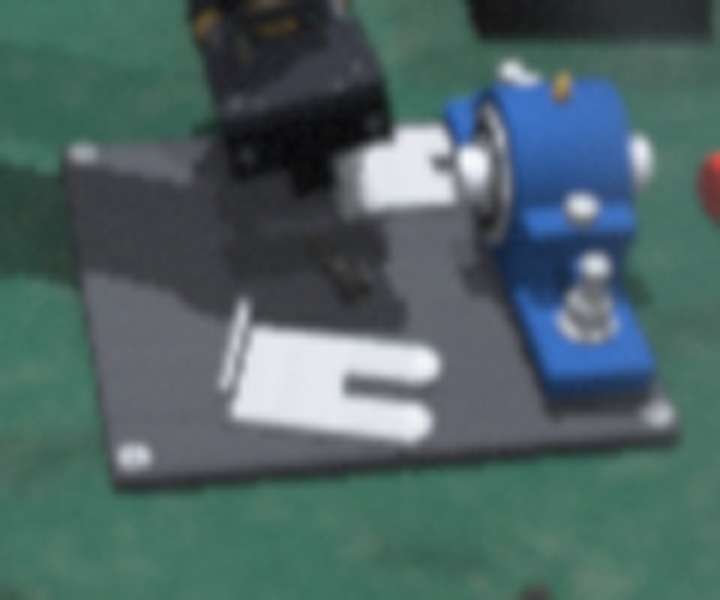

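```bash
python3 step2.py 46,75.3,0 1 20 5,10,15,20,23 2 4.7 20 13.1,14.5
```

```text
t 6.17 tcp [547.1 138.3  19.9] yaw -1.72 tilt 13.13 roll -0.03 F [-0.6 -0.1 -0.3] w 0.275
rig [[51.0, 75.0, -1.0], [56.0, 74.9, -1.3], [61.0, 74.8, -1.0], [66.0, 75.0, 0.0], [69.0, 75.0, 0.0]]
[5.1, -0.8, 1.1, -0.004, 0.004, 0.015, 4.9, -0.3, 1.2, -0.001, 0.005, 0.005, 4.9, 0.3, 1.2, 0.001, 0.005, -0.005, 4.8, 0.8, 1.2, 0.004, 0.005, -0.016, 2.9, 0.0, 0.7, 0.0, 0.005, -0.0]
```

Straight push, without the steering wiggle.

Request:
carry_out:
  commands: [4.9,0,1.2,0,0.005,0,4.9,0,1.2,0,0.005,0,4.9,0,1.2,0,0.005,0,4.8,0,1.2,0,0.005,0,2.9,0,0.7,0,0,0]

```text
time_s: 6.8
tcp_pos: [0.5715, 0.1375, 0.0198]
ee_rot: [[0.968, -0.03, 0.247], [-0.029, -1.0, -0.007], [0.247, -0.0, -0.969]]
wrist_force: [-1.8, 0.1, -0.8]
gripper_width: 0.274
```

```bash
python3 look.py 6 top,side; python3 -c "
from fitvis import *
p,R,s=cur();print('tcp rig',rel(RIG,[p[0],p[1],0]))
"
```

```text
t 6.8 tcp [571.5 137.5  19.8] yaw -1.74 tilt 14.33 roll -0.03 F [-1.8  0.1 -0.8] w 0.274
t 6.9 tcp [571.9 137.9  20. ] yaw -1.76 tilt 14.36 roll -0.06 F [-0.5 -0.2  0.6] w 0.273
tcp rig [ 6.64128042 77.62032354  1.65      ]
```

View pics/top6.png

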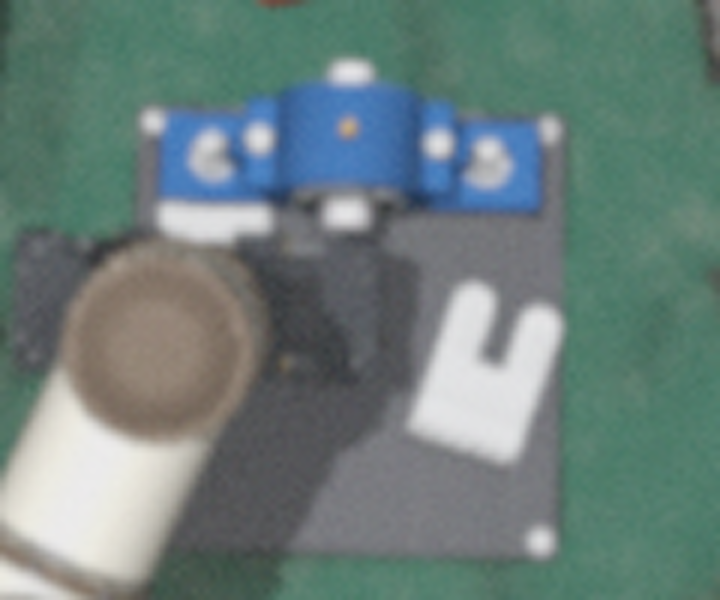

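View pics/side6.png

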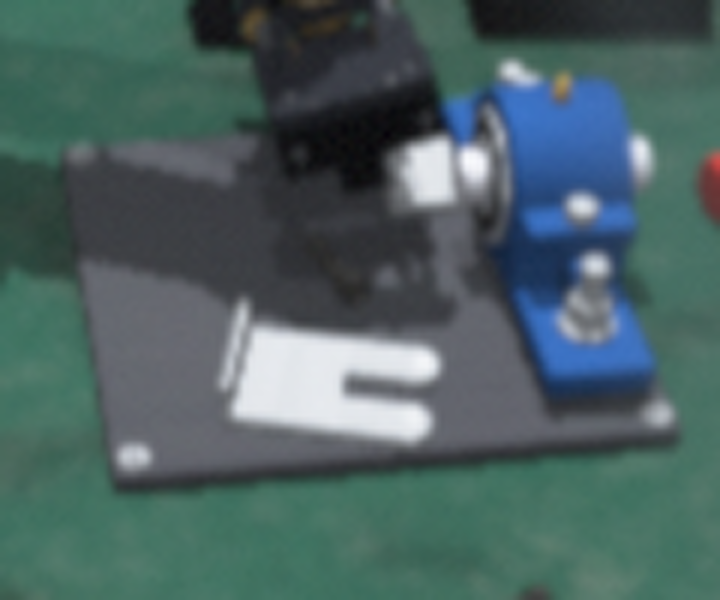

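Request:
carry_out:
  commands: [1.5,0,0.4,0,0,0,1.5,0,0.4,0,0,0]

```text
time_s: 7.15
tcp_pos: [0.5749, 0.1378, 0.02]
ee_rot: [[0.968, -0.03, 0.248], [-0.03, -1.0, -0.007], [0.248, -0.001, -0.969]]
wrist_force: [-1.4, 0.8, 0.3]
gripper_width: 0.276
```

Request:
carry_out:
  commands: [1.5,0,0.4,0,0,0]

```text
time_s: 7.28
tcp_pos: [0.5765, 0.1377, 0.02]
ee_rot: [[0.968, -0.03, 0.248], [-0.03, -1.0, -0.007], [0.248, -0.001, -0.969]]
wrist_force: [-0.4, 0.4, -0.0]
gripper_width: 0.278
```

Request:
carry_out:
  commands: [1.5,0,0.4,0,0,0]

```text
time_s: 7.4
tcp_pos: [0.578, 0.1376, 0.02]
ee_rot: [[0.968, -0.031, 0.247], [-0.03, -1.0, -0.007], [0.248, -0.001, -0.969]]
wrist_force: [-4.6, 0.8, 2.3]
gripper_width: 0.278
```

Request:
carry_out:
  commands: [1.0,0,0.3,0,0,0]

```text
time_s: 7.52
tcp_pos: [0.5783, 0.1375, 0.0198]
ee_rot: [[0.969, -0.03, 0.247], [-0.029, -1.0, -0.007], [0.247, -0.0, -0.969]]
wrist_force: [-7.7, 2.4, 5.2]
gripper_width: 0.278
```

Request:
carry_out:
  commands: [1.0,0,0.3,0,0,0]

```text
time_s: 7.65
tcp_pos: [0.5783, 0.1374, 0.0197]
ee_rot: [[0.969, -0.03, 0.246], [-0.029, -1.0, -0.008], [0.246, 0.001, -0.969]]
wrist_force: [-9.5, 2.1, 5.4]
gripper_width: 0.276
```

Request:
carry_out:
  commands: [-1.0,0,-0.3,0,0,0,-5.0,0,-1.3,0,0,0,-15.0,0,-4,0,0,0,-30,0,-8,0,0,0,-30,0,-30,0,0,0]

```text
time_s: 8.28
tcp_pos: [0.4908, 0.1416, 0.0447]
ee_rot: [[0.969, -0.028, 0.244], [-0.027, -1.0, -0.008], [0.245, 0.001, -0.97]]
wrist_force: [0.3, -0.4, 1.5]
gripper_width: 0.273
```

```bash
python3 - <<'E'
from path import *
show()
p,R,s=cur();q=p+[-70,30,100]
rows(goto(q,Rt(-14,3),4))
E
```

```text
t 8.28 tcp [490.8 141.6  44.7] yaw -1.57 tilt 14.15 roll 0.07 F [ 0.3 -0.4  1.5] w 0.273
[-11.0, -7.0, -28.6, -0.008, -0.049, 0.054, -12.8, -6.1, -28.1, -0.008, -0.049, 0.054, -14.4, -5.2, -27.4, -0.008, -0.049, 0.054, -16.0, -4.1, -26.7, -0.008, -0.049, 0.054]
```

Request:
carry_out:
  commands: [-11.0,-7.0,-28.6,-0.008,-0.049,0.054,-12.8,-6.1,-28.1,-0.008,-0.049,0.054,-14.4,-5.2,-27.4,-0.008,-0.049,0.054,-16.0,-4.1,-26.7,-0.008,-0.049,0.054]

```text
time_s: 8.78
tcp_pos: [0.4244, 0.1654, 0.1406]
ee_rot: [[0.969, -0.239, 0.067], [-0.238, -0.971, -0.022], [0.07, 0.006, -0.998]]
wrist_force: [0.7, -0.9, -0.4]
gripper_width: 0.279
```

```bash
python3 look.py 7 top,side
```

```text
t 8.78 tcp [424.4 165.4 140.6] yaw -13.79 tilt 4.02 roll 0.32 F [ 0.7 -0.9 -0.4] w 0.279
t 8.88 tcp [426.7 167.2 142.7] yaw -13.68 tilt 4.34 roll -0.03 F [ 1.4 -0.4 -0.1] w 0.269
```

View pics/top7.png

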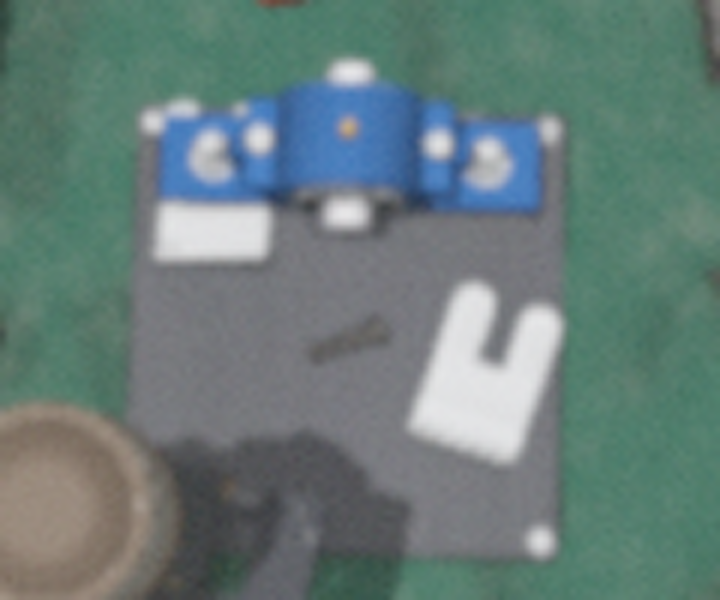

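View pics/side7.png

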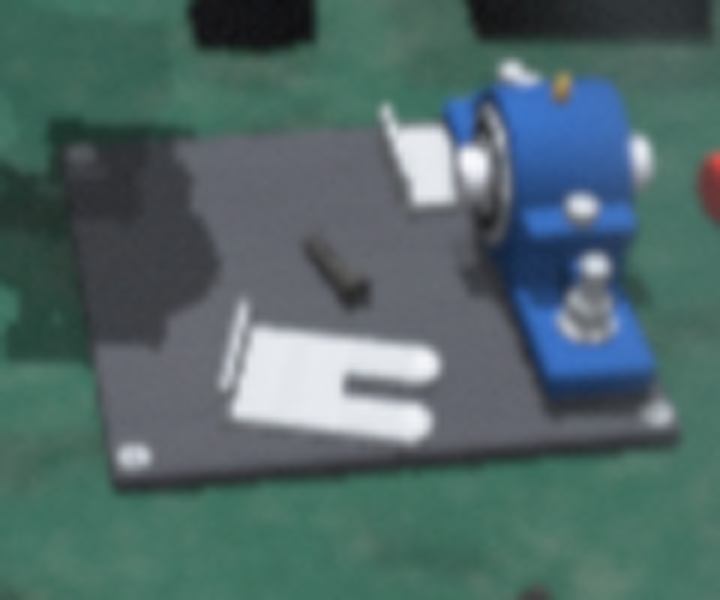

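```bash
python3 -c "
from fitvis import *
fv(7,[73,75,0],195,rowmin=180)
fv(7,[74,74,-1],195,rowmin=180)
fv(7,RIGHT,240)
"
```

```text
shim world [6.4290e+02 1.3492e+02 2.9000e-01] cost 0.04035373429963304 rig [77.72 76.69  1.94]
shim world [642.92 135.52   1.44] cost 0.04222652380582238 rig [77.73 77.29  3.09]
shim world [534.04 -18.54 -19.29] cost 0.08662327427968217 rig [-26.67 -79.84 -17.64]
```

```bash
cat > edge.py <<'E'
from fitvis import *
def tail(k,c0,c1,r0,r1):
    im=cv2.imread(f'pics/top{k}_full.png').min(2).astype(float)
    P=[]
    for c in range(c0,c1+1):
        col=im[r0:r1,c];hi=col[:3].max();lo=col[-3:].mean();t=(hi+lo)/2
        i=next(j for j in range(len(col)-1) if col[j]>=t>col[j+1] );P.append((c,r0+i+(col[i]-t)/(col[i]-col[i+1])))
    W=np.array([bp('top',u,34) for u in P]);
    k=np.polyfit(W[:,1],W[:,0],1);res=W[:,0]-np.polyval(k,W[:,1]);print('tail yaw world',-np.degrees(np.arctan(k[0])),'rig',-np.degrees(np.arctan(k[0]))-RIG[2],'res',res.round(1))
    ed=[]
    for r in range(r0-5,r0+1):
        row=im[r];a=c0-8;
        for s,(u,v) in((1,(c0-6,c0+4)),(-1,(c1-4,c1+6))):
            g=row[u:v+1] if s>0 else row[u:v+1][::-1];t=(g[:2].mean()+g[-2:].mean())/2
            i=next(j for j in range(len(g)-1) if g[j]<t<=g[j+1]);f=i+(t-g[i])/(g[i+1]-g[i]);ed.append((u+f if s>0 else v-f,r))
    L=np.array([bp('top',u,18) for u in ed[::2]]);Rr=np.array([bp('top',u,18) for u in ed[1::2]])
    for nm,E in(('left',L),('right',Rr)):
        print(nm,[rel(RIG,[*e,0])[:2].round(1).tolist() for e in E])
E
python3 -c "
from edge import *
tail(7,253,267,184,194)
im=cv2.imread('pics/top7_full.png').min(2);print(im[176:192,248:274])
"
```

```text
tail yaw world 1.072343893124761 rig 2.722343893124761 res [ 0.1  0.  -0.  -0.1 -0.1  0.1 -0.1  0.1  0.1 -0.1  0.  -0.1  0.   0.1
 -0. ]
left [[55.3, 107.5], [51.9, 107.0], [48.5, 107.0], [45.1, 107.2], [41.7, 107.1], [38.3, 107.2]]
right [[56.8, 44.6], [53.4, 44.1], [50.0, 44.0], [46.6, 44.0], [43.2, 44.2], [39.8, 44.7]]
[[107 116 112  90  78  78  76  75  73  71  71  79  81  80  79  70  72  64
   64  62  57  55  50  50  49  60]
 [108 116 109  98  96  96  98  85  87  81  84  81  73  76  79  75  73  74
   74  67  63  54  42  53  55  71]
 [110 111 114 125 142 147 150 141 128 124 123 116 114 115 114 113 109 112
  111 111 106  90  68  54  58  74]
 [111 119 125 157 188 199 195 187 182 181 180 177 174 175 174 175 174 173
  175 172 165 143 104  85  79  84]
 [107 118 134 171 207 218 217 216 215 213 212 212 211 211 210 211 210 211
  211 211 205 181 134 104 103 101]
 [112 119 137 179 213 223 224 223 222 222 221 221 221 222 222 221 222 221
  222 222 213 191 147 118 115 115]
 [112 117 141 186 215 226 225 225 223 225 225 225 225 224 223 224 224 222
  223 221 215 192 148 122 119 119]
 [110 120 143
[... 268 characters left out ...]
22 222 222
  221 221 212 178 137 122 116 119]
 [113 127 153 190 208 214 215 220 224 222 222 221 220 221 220 219 220 218
  219 216 206 169 129 116 121 121]
 [115 123 152 187 198 203 203 206 206 206 203 203 201 201 202 201 198 196
  196 194 183 150 113 115 118 118]
 [116 120 131 152 161 162 160 162 161 159 155 158 154 152 154 151 153 150
  146 146 139 116 111 112 120 118]
 [117 118 117 120 119 119 116 119 119 113 114 115 111 114 112 115 114 107
  103 110 106 107 108 117 118 121]
 [118 119 117 115 113 119 114 115 113 113 114 114 113 116 112 112 113 113
  111 109 108 113 115 117 116 121]
 [120 123 121 118 116 120 116 118 114 117 116 116 116 119 119 115 118 119
  116 116 119 115 118 119 121 119]]
```

```bash
python3 - <<'E'
from edge import *
im=cv2.imread('pics/top7_full.png').astype(float);b=im[:,:,0]-im[:,:,2]  # blue - red
P=[]
for c in list(range(255,266))+list(range(302,313)):
    col=b[170:188,c];hi=col[2:7].max();lo=col[-4:].mean();t=(hi+lo)/2
    i=max(j for j in range(len(col)-1) if col[j]>=t>col[j+1]);P.append((c,170+i+(col[i]-t)/(col[i]-col[i+1])))
W=np.array([bp('top',u,24) for u in P])
for z in(20,36):
    W=np.array([bp('top',u,z) for u in P])
    for nm,s in(('L',slice(0,11)),('R',slice(11,22)),('all',slice(0,22))):
        k=np.polyfit(W[s,1],W[s,0],1);print(z,nm,-np.degrees(np.arctan(k[0])),(W[s,0]-np.polyval(k,W[s,1])).std())
# tail rear edge of tab vs expectations, per image with rig yaw
E
```

```text
20 L -2.5021570524868078 0.2001259976955657
20 R 0.9075352907243182 0.7718590667639766
20 all -2.715489460453476 0.7360998347898864
36 L -2.502157052486771 0.19816016987168847
36 R 0.9075352907249687 0.7642771331469459
36 all -2.715489460453499 0.7288691623482452
```

```bash
python3 - <<'E'
from edge import *
im=cv2.imread('pics/top7_full.png');print(im[157:168,248:272].min(2))
# validate tail-edge method on the right shim: angle from tail edge by horizontally rotated fit
g=im.min(2).astype(float)
P=[]
for c in range(296,309):
    col=g[205:228,c];hi=col.max();lo=col[-3:].mean();t=(hi+lo)/2
    i=max(j for j in range(len(col)-1) if col[j]>=t>col[j+1]);P.append((c,205+i+(col[i]-t)/(col[i]-col[i+1])))
W=np.array([bp('top',u,34) for u in P]);k=np.polyfit(W[:,1],W[:,0],1);print(-np.degrees(np.arctan(k[0])),(W[:,0]-np.polyval(k,W[:,1])).round(1))
E
```

```text
[[ 86  90  83  85  82  82  83  90  88  92  94  87  87  83  78  80  78  78
   76  75  81  81  78  78]
 [ 87  93  85  82  77  81  83  89  92  90  89  87  89  80  73  78  79  75
   81  80  82  81  77  78]
 [ 90  92  86  87  80  79  85  85  92  88  89  82  80  78  81  80  75  79
   77  75  77  82  77  75]
 [ 92  92  95  85  85  86  95 101  98  94  88  80  84  79  78  79  81  74
   72  75  76  77  72  67]
 [ 92  94  97  97  96 114 130 139 136 121  94  83  81  81  81  86  92  96
   85  72  68  70  71  64]
 [100 114 121 124 133 158 175 183 179 161 122  96  89  88  91 106 136 140
  110  81  79  70  69  62]
 [118 151 164 159 157 176 187 188 191 172 130 101  97  94 100 120 151 157
  122  87  73  72  67  61]
 [143 186 197 188 161 145 145 148 149 135 104  85  88  86  90 100 124 125
  106  94  94  79  74  61]
 [150 194 209 195 150  95  88  87  88  86  81  90  95  89  80  80  88  92
  108 140 140 120  87  62]
 [140 174 188 176 131  82  73  71  76  85 111 132 138 122  90  76  70 102
  151 184 190 169 121  71]
 [120 137 143 131  97  75  73  75  78 110 155 183 187 163 128  86  82 122
  178 209 216 198 145  80]]
-18.46075206071523 [-0.1  0.5 -0.3 -0.4  0.3 -0.5 -0.2  0.5  0.2 -0.   0.4 -0.4 -0.2]
```

```bash
python3 - <<'E'
from edge import *
for u in((255.2,161.0),(264.5,161.9)):print(rel(RIG,[*bp('top',u,18),0]))
for p in([74,75,0],[74,75.5,2.5],[75,75.5,2.5],[75,75.,0]):
    a=world(RIG,p);
    print(p,proj('top',tf(a,[[40,19.25,6],[40,-19.25,6],[-50,30,22],[-50,-30,22],[-50,30,6]],12)).round(2).tolist())
E
```

```text
[117.27992663  94.17295702   1.65      ]
[114.88814734  62.8606068    1.65      ]
[74, 75, 0] [[255.14, 161.95], [266.61, 162.21], [250.57, 187.34], [268.77, 187.77], [250.93, 188.24]]
[74, 75.5, 2.5] [[254.47, 162.19], [265.94, 161.96], [251.07, 187.72], [269.29, 187.38], [251.43, 188.63]]
[75, 75.5, 2.5] [[254.48, 161.9], [265.95, 161.67], [251.08, 187.43], [269.3, 187.08], [251.44, 188.33]]
[75, 75.0, 0] [[255.15, 161.66], [266.62, 161.92], [250.58, 187.04], [268.78, 187.47], [250.94, 187.95]]
```

```bash
python3 - <<'E'
from edge import *
im=cv2.imread('pics/side7_full.png');b=(305,183);s=14
c=cv2.resize(im[b[1]:b[1]+36,b[0]:b[0]+28],None,fx=s,fy=s,interpolation=cv2.INTER_CUBIC)
out=[]
for p in([74,75,0],[74,75.5,2.7]):
    d=c.copy()
    for q in shim_polys('side',world(RIG,p)):cv2.polylines(d,[np.round((q-b+.5)*s-.5).astype(int)],True,(0,0,255),1)
    out.append(d)
cv2.imwrite('pics/sidecmp.png',np.hstack(out));print(np.hstack(out).shape)
E
```

```text
(504, 784, 3)
```

View pics/sidecmp.png

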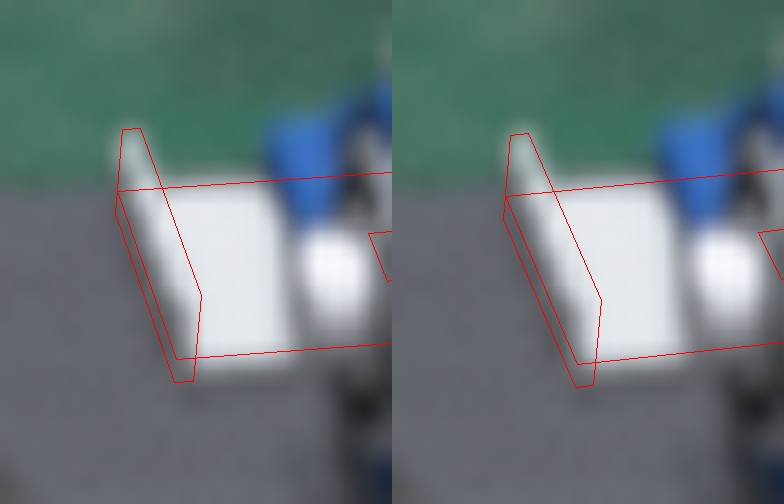

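The side view shows the left tab's rear face is shaded from light to dark. That explains the skew I measured on the tail edge from above. The boundary slope and the leg tips agree with about 0° yaw. Now the right shim.

```bash
python3 - <<'E'
from path import *
q,Q=pusher([533.8,-18.5,-19.3],back=18,z=60,dy=-1.5,TILT=4)
show();print(q);rows(goto(q,Q,5))
E
```

```text
t 8.88 tcp [426.7 167.2 142.7] yaw -13.68 tilt 4.34 roll -0.03 F [ 1.4 -0.4 -0.1] w 0.269
[460.18149565   5.6915154   60.        ]
[12.8, 29.8, 17.6, -0.002, -0.001, 0.02, 13.4, 29.5, 17.6, -0.002, -0.001, 0.02, 14.0, 29.2, 17.6, -0.002, -0.001, 0.02, 14.6, 28.9, 17.6, -0.002, -0.001, 0.02, 15.2, 28.6, 17.7, -0.002, -0.001, 0.02]
```

Request:
carry_out:
  commands: [12.8,29.8,17.6,-0.002,-0.001,0.02,13.4,29.5,17.6,-0.002,-0.001,0.02,14.0,29.2,17.6,-0.002,-0.001,0.02,14.6,28.9,17.6,-0.002,-0.001,0.02,15.2,28.6,17.7,-0.002,-0.001,0.02]

```text
time_s: 9.5
tcp_pos: [0.4625, 0.002, 0.0575]
ee_rot: [[0.941, -0.329, 0.073], [-0.328, -0.944, -0.024], [0.077, -0.001, -0.997]]
wrist_force: [-0.4, -0.4, 0.3]
gripper_width: 0.275
```

```bash
python3 - <<'E'
from path import *
q,Q=pusher([533.8,-18.5,-19.3],back=17,z=20,dy=-1.5,TILT=4)
show();print(q);rows(goto(q,Q,4));print(sense()['joints'].round(1))
E
```

```text
t 9.5 tcp [462.5   2.   57.5] yaw -19.23 tilt 4.44 roll -0.06 F [-0.4 -0.4  0.3] w 0.275
[461.12529661   5.36100101  20.        ]
[-1.3, -0.7, 9.3, -0.0, -0.002, 0.0, -1.3, -0.7, 9.3, -0.0, -0.002, 0.0, -1.3, -0.7, 9.3, -0.0, -0.002, 0.0, -1.3, -0.7, 9.3, -0.0, -0.002, 0.0]
[ 22.4  16.4 -39.3   5.6 -31.1  43.6]
```

Request:
carry_out:
  commands: [-1.3,-0.7,9.3,0,0,0,-1.3,-0.7,9.3,0,0,0,-1.3,-0.7,9.3,0,0,0,-1.3,-0.7,9.0,0,0,0]

```text
time_s: 10.0
tcp_pos: [0.4604, 0.0041, 0.0169]
ee_rot: [[0.941, -0.33, 0.072], [-0.329, -0.944, -0.026], [0.077, 0.001, -0.997]]
wrist_force: [1.0, -0.4, -0.6]
gripper_width: 0.273
```

```bash
python3 look.py 8 top,side;python3 - <<'E'
from path import *
q,Q=pusher([533.8,-18.5,-19.3],back=1.5,z=20,dy=-1.5,TILT=5)
print(q);rows(goto(q,Q,5));print(sense()['joints'].round(1))
E
```

```text
t 10.0 tcp [460.4   4.1  16.9] yaw -19.29 tilt 4.4 roll 0.04 F [ 1.  -0.4 -0.6] w 0.273
t 10.1 tcp [459.6   3.7  16.4] yaw -19.3 tilt 4.29 roll 0.13 F [-1.  -0.  -0.2] w 0.274
[4.75766489e+02 2.33728311e-01 2.00000000e+01]
[3.3, -0.4, -0.5, 0.0, 0.002, 0.0, 3.3, -0.4, -0.5, 0.0, 0.002, 0.0, 3.3, -0.4, -0.4, 0.0, 0.002, 0.0, 3.3, -0.4, -0.4, 0.0, 0.002, 0.0, 3.3, -0.4, -0.4, 0.0, 0.002, 0.0]
[ 22.8  20.7 -42.4   7.3 -24.   41.3]
```

View pics/top8.png

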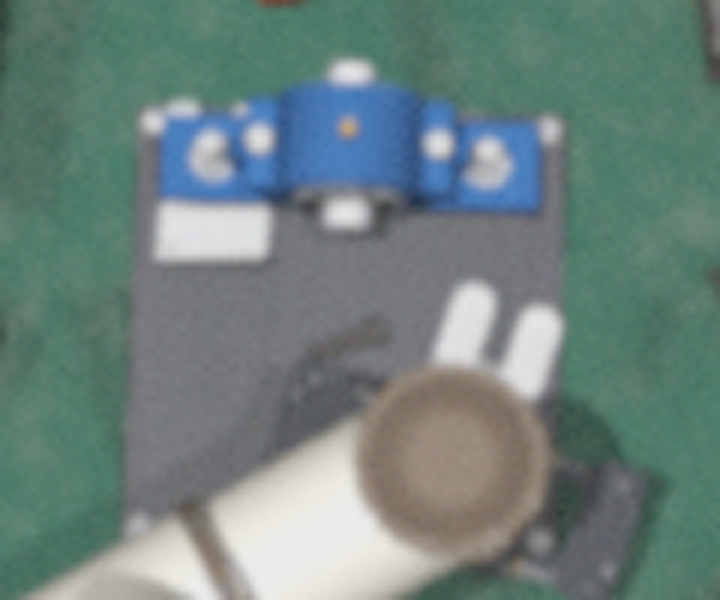

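View pics/side8.png

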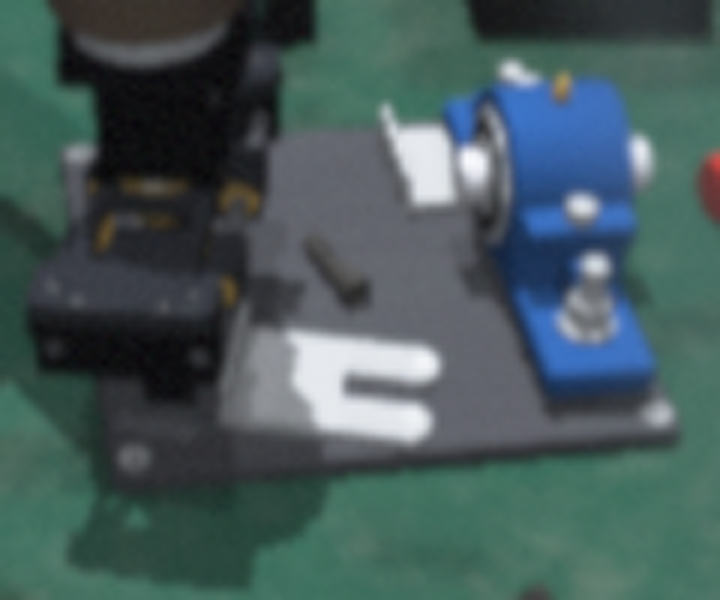

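Request:
carry_out:
  commands: [3.3,-0.4,-0.7,0,0.002,0,3.3,-0.4,-0.7,0,0.002,0,3.3,-0.4,-0.6,0,0.002,0,3.3,-0.4,-0.6,0,0.002,0,2.5,-0.4,-0.4,0,0.002,0]

```text
time_s: 10.72
tcp_pos: [0.4761, 0.001, 0.0218]
ee_rot: [[0.941, -0.33, 0.081], [-0.328, -0.944, -0.03], [0.087, 0.001, -0.996]]
wrist_force: [-1.3, 0.5, -0.5]
gripper_width: 0.276
```

```bash
python3 step.py -1 3,7,11,15,19 -1.5
```

```text
t 10.72 tcp [476.1   1.   21.8] yaw -19.25 tilt 4.96 roll 0.08 F [-1.3  0.5 -0.5] w 0.276
J5 -24.9
targets [[479.2, -3.8, 20.0], [482.5, -8.2, 20.0], [486.0, -12.0, 20.0], [489.8, -15.2, 20.0], [493.8, -17.7, 20.0]]
[4.3, 3.5, 2.2, 0.007, 0.007, -0.059, 4.3, 3.3, 0.4, 0.007, 0.009, -0.075, 4.2, 3.0, 0.4, 0.007, 0.009, -0.068, 4.2, 2.7, 0.5, 0.007, 0.009, -0.059, 4.1, 2.3, 0.5, 0.006, 0.009, -0.051]
```

Request:
carry_out:
  commands: [4.3,3.2,1.4,0.007,0.007,-0.059,4.3,3.3,0.5,0.007,0.009,-0.072,4.2,3.0,0.5,0.007,0.009,-0.065,4.2,2.7,0.5,0.007,0.009,-0.055,4.1,2.3,0.5,0.006,0.009,-0.045]

```text
time_s: 11.35
tcp_pos: [0.4924, -0.019, 0.0204]
ee_rot: [[0.992, -0.03, 0.126], [-0.029, -1.0, -0.005], [0.127, 0.001, -0.992]]
wrist_force: [-1.5, 1.0, 0.1]
gripper_width: 0.275
```

```bash
python3 look.py 9 top,side; python3 -c "
from fitvis import *
fv(9,[-4,-76,0],197)
p,R,s=cur();print('tcp rig',rel(RIG,[p[0],p[1],0]))
"
```

```text
t 11.35 tcp [492.4 -19.   20.4] yaw -1.69 tilt 7.27 roll 0.05 F [-1.5  1.   0.1] w 0.275
t 11.45 tcp [492.6 -19.1  20.4] yaw -1.8 tilt 7.29 roll 0.04 F [ 0.4 -0.3 -1.7] w 0.275
shim world [556.64 -20.77  -1.36] cost 0.1183983826801162 rig [ -4.01 -81.42   0.29]
tcp rig [-68.03568616 -81.54740701   1.65      ]
```

View pics/top9.png

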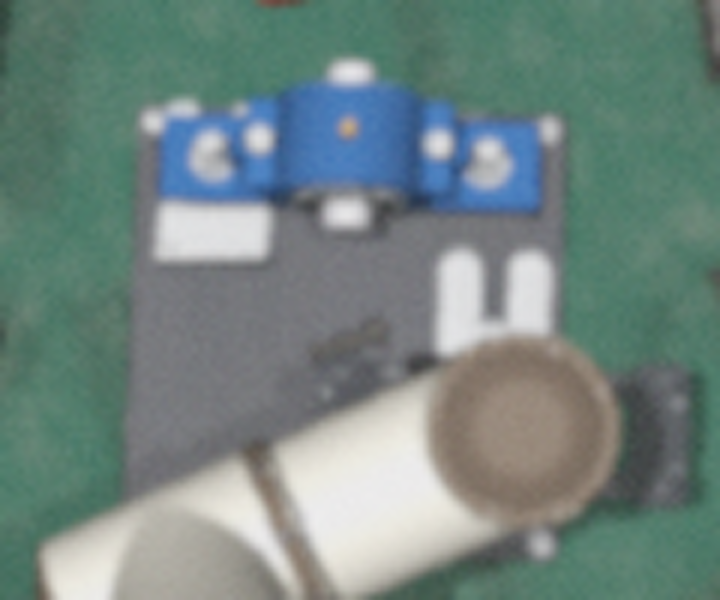

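View pics/side9.png

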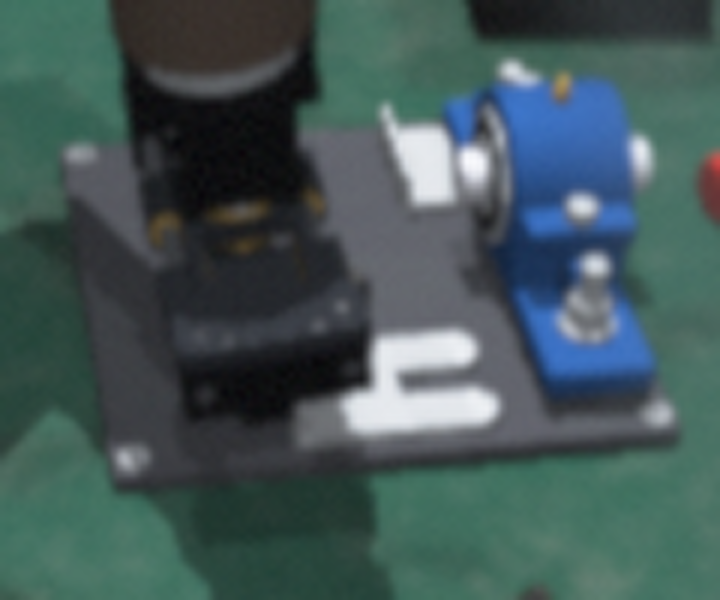

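The fit puts the right shim square but at y=-81.5, which is 6.5 mm too far right. There isn't enough travel left to steer that out. I'll nudge it sideways with a finger against its right edge, in line with its centre of mass and flat on the plate.

```bash
python3 - <<'E'
from path import *
a=np.radians(RIG[2]);ex=np.array([np.cos(a),np.sin(a),0]);ey=np.array([-np.sin(a),np.cos(a),0])
p,R,s=cur();b=p-30*ex+[0,0,6.]
c=b.copy();c[2]=75
w=world(RIG,[-45,-120,0]);d=np.array([w[0],w[1],75])
w=world(RIG,[-19.5,-153,0]);e=np.array([w[0],w[1],70])
rows([(b,Rt(-1.65,6)),(c-10*ex,Rt(-1.65,4)),(d,Rt(-1.65,2)),(e,Rt(-1.65,0)),(e-[0,0,20],Rt(-1.65,0))])
E
```

```text
Traceback (most recent call last):
  File "plan.py", line 12, in rows
    assert np.abs(d).max()<=62.5 and np.abs(w).max()<=.187 , (d,w)
           ^^^^^^^^^^^^^^^^^^^^^^^^^^^^^^^^^^^^^^^^^^^^^^^
AssertionError: (array([62.88213439, 38.45259299,  4.39714719]), array([ 0.0000000e+00, -3.4906585e-02, -3.4696231e-18]))
```

```bash
cat > mv.py <<'E'
from path import *
a=np.radians(RIG[2]);ex=np.array([np.cos(a),np.sin(a),0]);ey=np.array([-np.sin(a),np.cos(a),0])
def pt(x,y,z,tilt=0,dyaw=0):
    w=world(RIG,[x,y,0]);return (np.array([w[0],w[1],z]),Rt(RIG[2]+dyaw,tilt))
def tr():
    p,R,s=cur();show();print('tcp rig',rel(RIG,[p[0],p[1],0])[:2].round(1))
E
python3 - <<'E'
from mv import *
tr();rows([pt(-85,-82,24,6),pt(-100,-84,65,4),pt(-70,-120,75,2),pt(-42,-153,75,0),pt(-19.5,-153,60,0)])
E
```

```text
t 11.45 tcp [492.6 -19.1  20.4] yaw -1.8 tilt 7.29 roll 0.04 F [ 0.4 -0.3 -1.7] w 0.275
tcp rig [-68.  -81.5]
[-16.4, 0.5, -5.7, 0.001, -0.023, -0.003, -10.6, 2.0, -42.3, -0.0, -0.035, 0.0, 30.6, 36.0, -7.9, 0.0, -0.035, -0.0, 28.0, 33.0, 1.0, 0.0, -0.035, 0.0, 22.5, 0.0, 15.0, 0.0, 0.0, 0.0]
```

Request:
carry_out:
  commands: [-16.4,0.5,-5.7,0.001,-0.023,0,-10.6,2.0,-42.3,0,-0.035,0,30.6,36.0,-7.9,0,-0.035,0,28.0,33.0,1.0,0,-0.035,0,22.5,0,15.0,0,0,0]

```text
time_s: 12.08
tcp_pos: [0.5374, -0.0918, 0.0646]
ee_rot: [[1.0, -0.029, -0.003], [-0.029, -1.0, 0.003], [-0.003, -0.003, -1.0]]
wrist_force: [0.2, -0.1, 0.6]
gripper_width: 0.276
```

```bash
python3 look.py 10 top;  python3 -c "
from fitvis import *
fv(10,[-5,-81,0],240)
"; python3 - <<'E'
from mv import *
tr();rows(goto(*pt(-19.5,-153,16,0),5))
E
```

```text
t 12.07 tcp [537.4 -91.8  64.6] yaw -1.67 tilt -0.16 roll -0.16 F [ 0.2 -0.1  0.6] w 0.276
t 12.12 tcp [538.5 -91.2  62.2] yaw -1.61 tilt -0.26 roll -0.13 F [ 3.1 -0.6 -0.3] w 0.278
shim world [512.57 -37.62  -0.99] cost 0.5737825675960972 rig [-47.59 -99.53   0.66]
t 12.12 tcp [538.5 -91.2  62.2] yaw -1.61 tilt -0.26 roll -0.13 F [ 3.1 -0.6 -0.3] w 0.278
tcp rig [ -20.1 -152.3]
[0.2, 0.2, 9.2, -0.0, 0.001, 0.0, 0.2, 0.1, 9.2, -0.0, 0.001, 0.0, 0.1, 0.1, 9.2, -0.0, 0.001, 0.0, 0.1, 0.1, 9.2, -0.0, 0.001, 0.0, 0.1, 0.1, 9.2, -0.0, 0.001, 0.0]
```

View pics/top10.png

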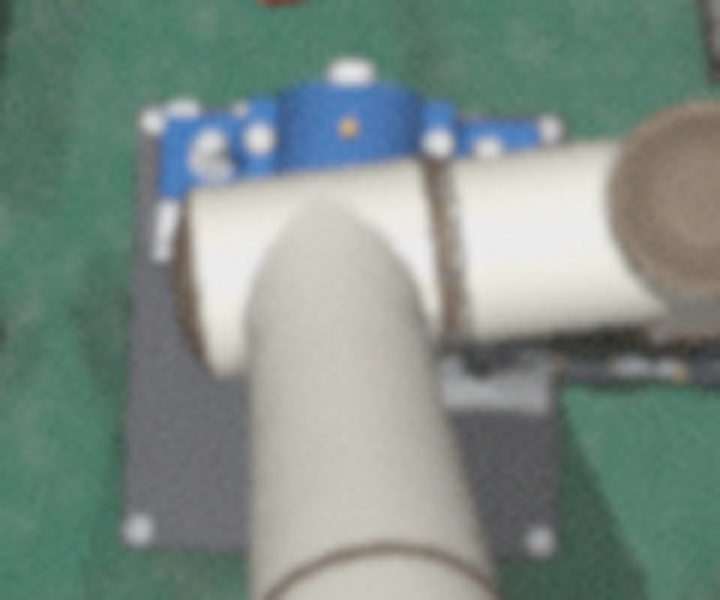

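Request:
carry_out:
  commands: [0.2,0.2,9.2,0,0,0,0.2,0.1,9.2,0,0,0,0.1,0.1,9.2,0,0,0,0.1,0.1,9.2,0,0,0,0.1,0.1,6.5,0,0,0]

```text
time_s: 12.75
tcp_pos: [0.5354, -0.0901, 0.0166]
ee_rot: [[1.0, -0.027, -0.008], [-0.027, -1.0, 0.003], [-0.008, -0.003, -1.0]]
wrist_force: [0.5, 0.8, 0.5]
gripper_width: 0.278
```

```bash
python3 look.py 11 side; python3 - <<'E'
from mv import *
tr();rows([pt(-19.5,-148,15.5),pt(-19.5,-145,15.2),pt(-19.5,-142,15)])
E
```

```text
t 12.75 tcp [535.4 -90.1  16.6] yaw -1.56 tilt -0.44 roll -0.18 F [0.5 0.8 0.5] w 0.278
t 12.8 tcp [534.9 -90.2  15.9] yaw -1.58 tilt -0.53 roll -0.18 F [ 0.  -0.2 -0.7] w 0.278
t 12.8 tcp [534.9 -90.2  15.9] yaw -1.58 tilt -0.53 roll -0.18 F [ 0.  -0.2 -0.7] w 0.278
tcp rig [ -23.8 -151.4]
[4.3, -3.4, 0.4, -0.003, 0.009, 0.001, 0.0, -3.0, 0.3, 0.0, 0.0, 0.0, -0.0, -3.0, 0.2, 0.0, 0.0, 0.0]
```

View pics/side11.png

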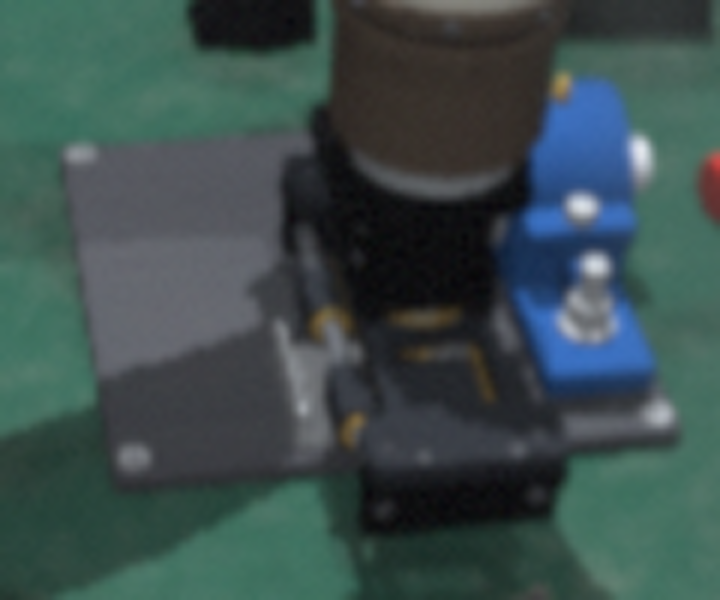

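Request:
carry_out:
  commands: [4.3,-3.4,0.4,0,0.009,0,0.0,-3.0,0.3,0,0,0,0,-3.0,0.2,0,0,0]

```text
time_s: 13.18
tcp_pos: [0.5402, -0.0804, 0.0152]
ee_rot: [[1.0, -0.027, 0.001], [-0.027, -1.0, 0.003], [0.001, -0.003, -1.0]]
wrist_force: [-0.1, 1.4, 0.3]
gripper_width: 0.277
```

```bash
python3 - <<'E'
from mv import *
tr();rows([pt(-19.5,-140,15),pt(-19.5,-138,15),pt(-19.5,-136,15)])
E
```

```text
t 13.18 tcp [540.2 -80.4  15.2] yaw -1.58 tilt 0.07 roll -0.18 F [-0.1  1.4  0.3] w 0.277
tcp rig [ -18.8 -141.5]
[-0.7, -1.5, 0.2, -0.003, -0.001, 0.001, -0.0, -2.0, 0.0, 0.0, 0.0, 0.0, 0.0, -2.0, 0.0, 0.0, 0.0, 0.0]
```

Request:
carry_out:
  commands: [-0.7,-1.5,0.2,-0.003,0,0,0,-2.0,0,0,0,0]

```text
time_s: 13.42
tcp_pos: [0.5398, -0.0764, 0.0153]
ee_rot: [[1.0, -0.027, 0.002], [-0.027, -1.0, 0.0], [0.002, -0.0, -1.0]]
wrist_force: [0.5, -0.4, 0.3]
gripper_width: 0.274
```

Request:
carry_out:
  commands: [0,-2.0,0,0,0,0]

```text
time_s: 13.55
tcp_pos: [0.5399, -0.0742, 0.0155]
ee_rot: [[1.0, -0.027, 0.002], [-0.027, -1.0, 0.0], [0.002, -0.0, -1.0]]
wrist_force: [-0.5, -0.5, 0.8]
gripper_width: 0.277
```

Request:
carry_out:
  commands: [0,-2.0,0,0,0,0]

```text
time_s: 13.68
tcp_pos: [0.54, -0.0721, 0.0155]
ee_rot: [[1.0, -0.027, 0.002], [-0.027, -1.0, 0.0], [0.002, -0.0, -1.0]]
wrist_force: [-0.4, -0.7, 0.5]
gripper_width: 0.272
```

```bash
python3 look.py 12 side; python3 - <<'E'
from mv import *
tr()
E
```

```text
t 13.68 tcp [540.  -72.1  15.5] yaw -1.56 tilt 0.14 roll -0.01 F [-0.4 -0.7  0.5] w 0.272
t 13.72 tcp [540.  -71.9  15.5] yaw -1.55 tilt 0.14 roll -0.01 F [0.2 0.1 0. ] w 0.277
t 13.72 tcp [540.  -71.9  15.5] yaw -1.55 tilt 0.14 roll -0.01 F [0.2 0.1 0. ] w 0.277
tcp rig [ -19.2 -133. ]
```

View pics/side12.png

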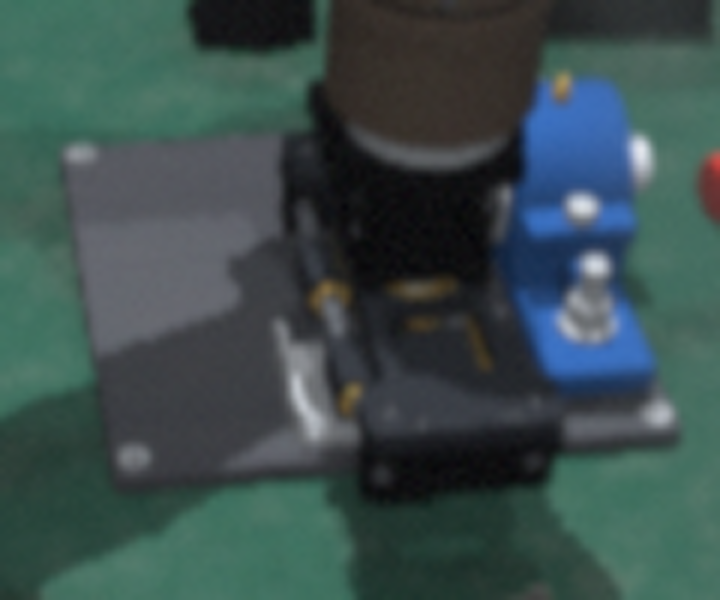

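```bash
python3 - <<'E'
from mv import *
tr();rows([pt(-19.5,-145,17),pt(-30,-153,60),pt(-70,-130,75),pt(-100,-95,65),pt(-100,-77,40,2)])
E
```

```text
t 13.72 tcp [540.  -71.9  15.5] yaw -1.55 tilt 0.14 roll -0.01 F [0.2 0.1 0. ] w 0.277
tcp rig [ -19.2 -133. ]
[-0.3, 12.0, -1.5, -0.0, -0.002, 0.002, -10.5, 8.0, -43.0, 0.0, 0.0, 0.0, -40.0, -23.0, -15.0, 0.0, 0.0, 0.0, -30.0, -35.0, 10.0, 0.0, 0.0, 0.0, 0.0, -18.0, 25.0, 0.0, 0.035, 0.0]
```

Request:
carry_out:
  commands: [-0.3,12.0,-1.5,0,-0.002,0.002,-10.5,8.0,-43.0,0,0,0,-40.0,-23.0,-15.0,0,0,0,-30.0,-35.0,10.0,0,0,0,0,-18.0,20.0,0,0.035,0]

```text
time_s: 14.35
tcp_pos: [0.4616, -0.0158, 0.0477]
ee_rot: [[0.999, -0.034, 0.041], [-0.034, -0.999, 0.001], [0.041, -0.002, -0.999]]
wrist_force: [1.3, 0.1, -0.9]
gripper_width: 0.276
```

```bash
python3 look.py 13 top,side; python3 -c "
from fitvis import *
fv(13,[-5,-76,0],200)
"; python3 - <<'E'
from mv import *
tr()
E
```

```text
t 14.35 tcp [461.6 -15.8  47.7] yaw -1.97 tilt 2.35 roll -0.11 F [ 1.3  0.1 -0.9] w 0.276
t 14.45 tcp [459.7 -16.1  45.7] yaw -1.87 tilt 1.95 roll 0.02 F [-0.9  0.1  0.2] w 0.274
shim world [556.67 -20.44  -1.8 ] cost 0.11421731223288199 rig [ -4.   -81.09  -0.15]
t 14.45 tcp [459.7 -16.1  45.7] yaw -1.87 tilt 1.95 roll 0.02 F [-0.9  0.1  0.2] w 0.274
tcp rig [-101.   -79.6]
```

View pics/top13.png

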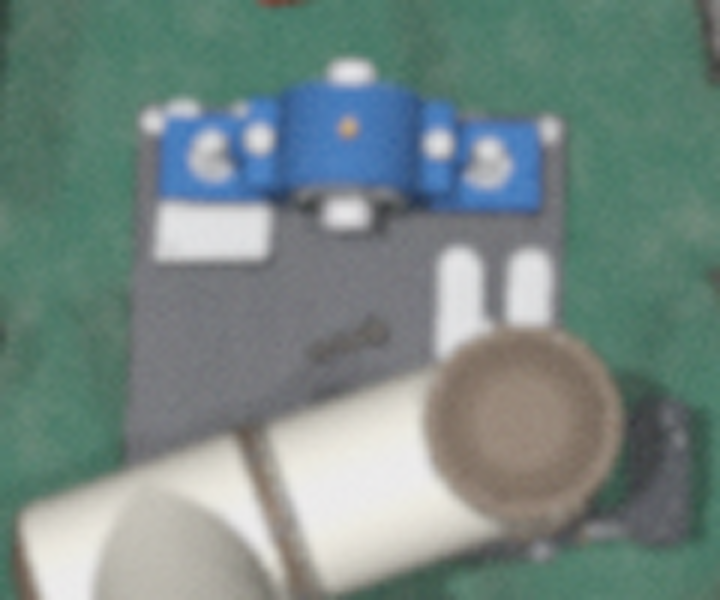

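View pics/side13.png

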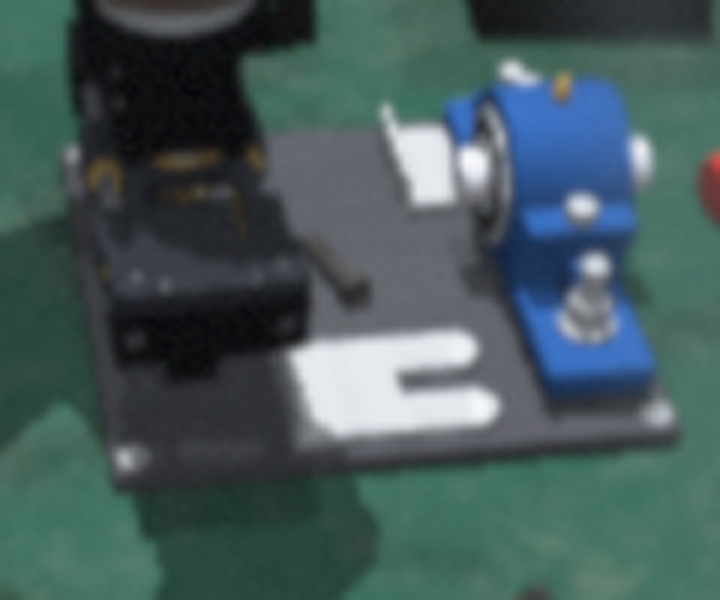

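The shim barely moved because the tips are thinner than the finger backs, so contact only begins near y=-133. I'll repeat and go further.

```bash
python3 - <<'E'
from mv import *
tr();rows([pt(-100,-95,75),pt(-70,-130,78),pt(-35,-148,60),pt(-19.5,-146,35),pt(-19.5,-143,18)])
E
```

```text
t 14.45 tcp [459.7 -16.1  45.7] yaw -1.87 tilt 1.95 roll 0.02 F [-0.9  0.1  0.2] w 0.274
tcp rig [-101.   -79.6]
[2.1, 15.4, -29.2, 0.0, -0.034, -0.004, 30.0, 35.0, -3.0, 0.0, 0.0, 0.0, 35.0, 18.0, 18.0, 0.0, 0.0, 0.0, 15.5, -2.0, 25.0, 0.0, 0.0, 0.0, 0.0, -3.0, 17.0, 0.0, 0.0, 0.0]
```

Request:
carry_out:
  commands: [2.1,15.4,-29.2,0,-0.034,-0.004,30.0,35.0,-3.0,0,0,0,35.0,18.0,18.0,0,0,0,15.5,-2.0,25.0,0,0,0,0,-3.0,16.0,0,0,0]

```text
time_s: 15.08
tcp_pos: [0.5456, -0.0885, 0.0224]
ee_rot: [[1.0, -0.029, 0.005], [-0.029, -1.0, -0.001], [0.005, 0.001, -1.0]]
wrist_force: [-0.2, 0.0, 0.2]
gripper_width: 0.277
```

```bash
python3 - <<'E'
from mv import *
tr();rows([pt(-19.5,-141,16),pt(-19.5,-137,15.3),pt(-19.5,-134,15.2),pt(-19.5,-132,15),pt(-19.5,-130,15)])
E
```

```text
t 15.07 tcp [545.6 -88.5  22.4] yaw -1.67 tilt 0.27 roll 0.03 F [-0.2  0.   0.2] w 0.277
tcp rig [ -13.1 -149.5]
[-6.5, -8.5, 6.4, 0.001, -0.005, -0.0, -0.0, -4.0, 0.7, 0.0, 0.0, 0.0, 0.0, -3.0, 0.1, 0.0, 0.0, 0.0, -0.0, -2.0, 0.2, 0.0, 0.0, 0.0, 0.0, -2.0, 0.0, 0.0, 0.0, 0.0]
```

Request:
carry_out:
  commands: [-6.5,-6.0,5.5,0,-0.005,0,0,-5.0,1.0,0,0,0,0,-3.0,0.2,0,0,0,0,-2.0,0.2,0,0,0,0,-2.0,0,0,0,0]

```text
time_s: 15.7
tcp_pos: [0.5376, -0.069, 0.0166]
ee_rot: [[1.0, -0.028, -0.001], [-0.028, -1.0, -0.001], [-0.001, 0.001, -1.0]]
wrist_force: [-0.0, -0.8, -0.3]
gripper_width: 0.278
```

```bash
python3 - <<'E'
from mv import *
tr();rows([pt(-19.5,-131,15),pt(-19.5,-129.5,15),pt(-19.5,-128,15)])
E
```

```text
t 15.7 tcp [537.6 -69.   16.6] yaw -1.58 tilt -0.08 roll 0.04 F [-0.  -0.8 -0.3] w 0.278
tcp rig [ -21.7 -130.2]
[2.2, 0.8, 1.6, 0.001, 0.001, 0.001, 0.0, -1.5, 0.0, 0.0, 0.0, 0.0, -0.0, -1.5, 0.0, 0.0, 0.0, 0.0]
```

Request:
carry_out:
  commands: [0,0,1.6,0,0,0,0,-1.5,0.2,0,0,0,0,-1.5,0,0,0,0]

```text
time_s: 16.08
tcp_pos: [0.5378, -0.0663, 0.0153]
ee_rot: [[1.0, -0.027, -0.001], [-0.027, -1.0, -0.001], [-0.001, 0.001, -1.0]]
wrist_force: [-1.0, -1.0, -0.3]
gripper_width: 0.278
```

```bash
python3 look.py 14 side; python3 - <<'E'
from mv import *
tr()
E
```

```text
t 16.07 tcp [537.8 -66.3  15.3] yaw -1.57 tilt -0.04 roll 0.06 F [-1.  -1.  -0.3] w 0.278
t 16.12 tcp [537.9 -66.1  15.3] yaw -1.57 tilt -0.04 roll 0.06 F [ 0.4 -0.9  0.6] w 0.279
t 16.12 tcp [537.9 -66.1  15.3] yaw -1.57 tilt -0.04 roll 0.06 F [ 0.4 -0.9  0.6] w 0.279
tcp rig [ -21.5 -127.3]
```

View pics/side14.png

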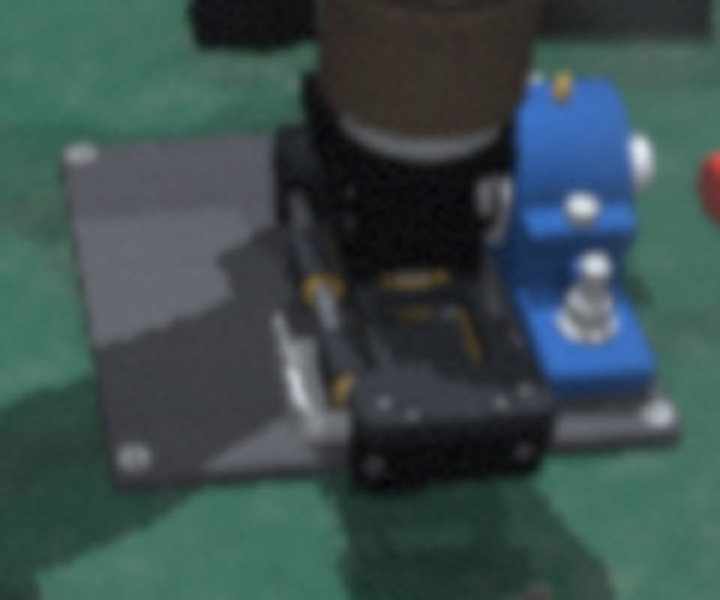

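Request:
carry_out:
  commands: [0.5,-2,0.2,0,0,0,0.5,-2,0.1,0,0,0]

```text
time_s: 16.38
tcp_pos: [0.5388, -0.0623, 0.015]
ee_rot: [[1.0, -0.028, -0.001], [-0.028, -1.0, -0.001], [-0.001, 0.001, -1.0]]
wrist_force: [0.1, -2.0, 1.6]
gripper_width: 0.278
```

```bash
python3 look.py 15 side; python3 - <<'E'
from mv import *
tr()
a=[cv2.imread(f'pics/side{k}.png')[270:480,230:400] for k in (11,12,14,15)]
cv2.imwrite('pics/cmp.png',np.hstack(a))
# predicted tail corner motion
for y in(-81,-78,-75):
    q=(proj('side',tf(world(RIG,[-4,y,0]),[[-50,30,22],[-50,-30,0]],12))-[250,175]+.5)*6;print(y,q.round().tolist())
E
```

```text
t 16.38 tcp [538.8 -62.3  15. ] yaw -1.58 tilt -0.08 roll 0.08 F [ 0.1 -2.   1.6] w 0.278
t 16.43 tcp [538.9 -62.   15. ] yaw -1.57 tilt -0.07 roll 0.07 F [ 0.8 -0.8  1.2] w 0.275
t 16.43 tcp [538.9 -62.   15. ] yaw -1.57 tilt -0.07 roll 0.07 F [ 0.8 -0.8  1.2] w 0.275
tcp rig [ -20.6 -123.2]
-81 [[281.0, 317.0], [303.0, 446.0]]
-78 [[280.0, 313.0], [301.0, 441.0]]
-75 [[278.0, 308.0], [300.0, 437.0]]
```

View pics/cmp.png

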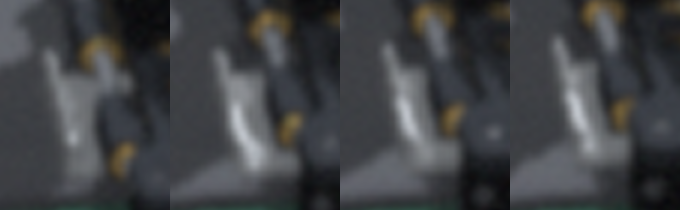

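```bash
python3 - <<'E'
from mv import *
tr();rows([pt(-19.5,-137,16.5),pt(-30,-150,60),pt(-70,-130,75),pt(-100,-95,65),pt(-105,-77,50,2)])
E
```

```text
t 16.43 tcp [538.9 -62.   15. ] yaw -1.57 tilt -0.07 roll 0.07 F [ 0.8 -0.8  1.2] w 0.275
tcp rig [ -20.6 -123.2]
[1.1, 13.8, -1.5, 0.001, 0.001, 0.001, -10.5, 13.0, -43.5, 0.0, 0.0, 0.0, -40.0, -20.0, -15.0, 0.0, 0.0, 0.0, -30.0, -35.0, 10.0, 0.0, 0.0, 0.0, -5.0, -18.0, 15.0, 0.0, 0.035, 0.0]
```

Request:
carry_out:
  commands: [0,13.8,-1.5,0,0,0,-10.5,13.0,-43.5,0,0,0,-40.0,-20.0,-15.0,0,0,0,-30.0,-35.0,10.0,0,0,0,-5.0,-18.0,15.0,0,0.035,0]

```text
time_s: 17.05
tcp_pos: [0.4559, -0.0146, 0.0519]
ee_rot: [[0.999, -0.032, 0.04], [-0.032, -0.999, 0.001], [0.04, -0.002, -0.999]]
wrist_force: [0.6, -0.1, 0.3]
gripper_width: 0.276
```

```bash
python3 look.py 16 top,side; python3 -c "
from fitvis import *
fv(16,[-5,-76,0],200)
fv(16,[-5,-74,3],199)
"; python3 - <<'E'
from mv import *
tr()
E
```

```text
t 17.05 tcp [455.9 -14.6  51.9] yaw -1.85 tilt 2.31 roll -0.12 F [ 0.6 -0.1  0.3] w 0.276
t 17.15 tcp [453.9 -15.   50.5] yaw -1.74 tilt 1.97 roll -0.01 F [-1.2 -0.4 -0.1] w 0.276
shim world [558.36 -13.36  -0.91] cost 0.07295837905313535 rig [ -2.51 -73.96   0.74]
shim world [558.41 -13.41  -1.05] cost 0.07578709350170665 rig [ -2.46 -74.02   0.6 ]
t 17.15 tcp [453.9 -15.   50.5] yaw -1.74 tilt 1.97 roll -0.01 F [-1.2 -0.4 -0.1] w 0.276
tcp rig [-106.9  -78.6]
```

View pics/top16.png

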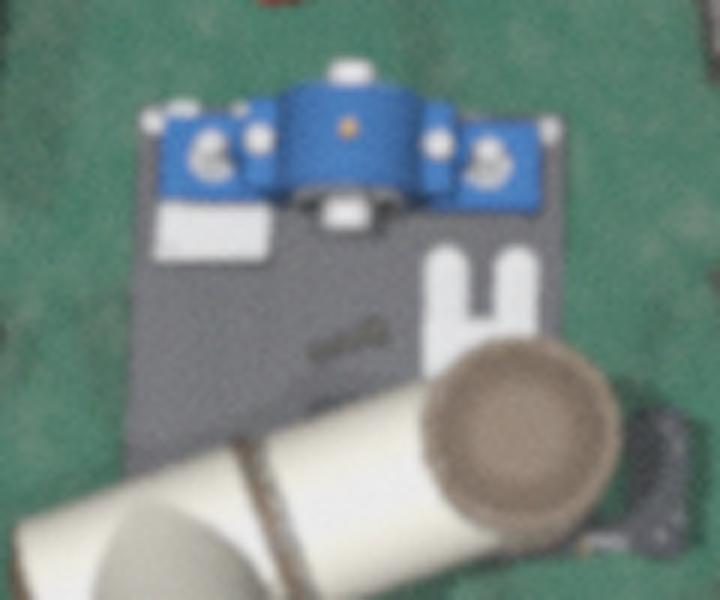

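View pics/side16.png

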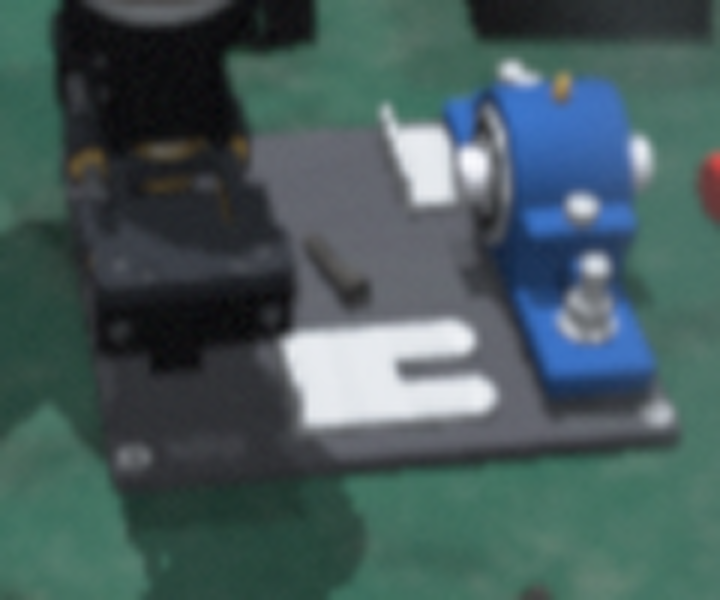

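```bash
python3 - <<'E'
from mv import *
rows([pt(-98,-76,42,3),pt(-94,-75,33,4),pt(-90,-74,25,4),pt(-85,-74,20,5),pt(-80,-74,20,5)])
E
```

```text
[8.6, -2.6, 8.8, -0.0, 0.018, -0.002, 3.5, -1.0, 9.2, -0.0, 0.017, 0.0, 3.4, -1.0, 8.3, 0.0, 0.0, 0.0, 4.6, -0.0, 5.3, 0.0, 0.017, -0.0, 5.0, 0.0, 0.4, 0.0, 0.0, 0.0]
```

Request:
carry_out:
  commands: [8.6,-2.6,8.8,0,0.018,-0.002,3.5,-1.0,9.2,0,0.017,0,3.4,-1.0,8.3,0,0,0,4.6,0,5.3,0,0.017,0,4.0,0,0.4,0,0,0]

```text
time_s: 17.77
tcp_pos: [0.4842, -0.0129, 0.0203]
ee_rot: [[0.995, -0.029, 0.09], [-0.029, -1.0, -0.002], [0.09, -0.001, -0.996]]
wrist_force: [0.4, -0.0, 0.2]
gripper_width: 0.278
```

```bash
python3 - <<'E'
from mv import *
tr();p,R,s=cur();x=rel(RIG,[p[0],p[1],0])[0]
rows([pt(x+k*(-68-x)/5,-74,20,5) for k in range(1,6)])
E
```

```text
t 17.77 tcp [484.2 -12.9  20.3] yaw -1.69 tilt 5.19 roll -0.04 F [ 0.4 -0.   0.2] w 0.278
tcp rig [-76.7 -75.6]
[1.7, -1.6, 0.4, -0.001, -0.003, -0.001, 1.7, 0.0, 0.2, 0.0, 0.0, 0.0, 1.7, 0.0, 0.2, 0.0, 0.0, 0.0, 1.7, -0.0, 0.2, 0.0, 0.0, 0.0, 1.7, 0.0, 0.2, 0.0, 0.0, 0.0]
```

Request:
carry_out:
  commands: [3,-1.2,0.4,0,0,0,3,0,0.3,0,0,0,2,0,0.2,0,0,0,4,0,0.4,0,0.008,0,5,0,0.5,0,0.008,0]

```text
time_s: 18.4
tcp_pos: [0.5019, -0.0125, 0.0205]
ee_rot: [[0.994, -0.03, 0.106], [-0.03, -1.0, -0.003], [0.106, -0.0, -0.994]]
wrist_force: [-1.4, 0.0, 0.8]
gripper_width: 0.28
```

```bash
python3 - <<'E'
from mv import *
tr();p,R,s=cur();x,y=rel(RIG,[p[0],p[1],0])[:2]
rows([pt(x+5*k,y-.1*k,20,5.5+.8*k) for k in range(1,6)])
E
```

```text
t 18.4 tcp [501.9 -12.5  20.5] yaw -1.72 tilt 6.09 roll -0.02 F [-1.4  0.   0.8] w 0.28
tcp rig [-58.9 -74.7]
[4.9, 0.1, 1.0, -0.0, 0.004, -0.001, 5.0, 0.1, 0.5, 0.0, 0.014, -0.0, 5.0, 0.1, 0.6, -0.0, 0.014, 0.0, 5.0, 0.1, 0.7, -0.0, 0.014, 0.0, 4.9, 0.1, 0.8, -0.0, 0.014, -0.0]
```

Request:
carry_out:
  commands: [4.9,0,0.7,0,0.01,-0.001,5.0,0,0.6,0,0.014,0,5.0,0,0.6,0,0.014,0,5.0,0,0.7,0,0.014,0,4.9,0,0.8,0,0.014,0]

```text
time_s: 19.02
tcp_pos: [0.5284, -0.0133, 0.0201]
ee_rot: [[0.984, -0.029, 0.175], [-0.028, -1.0, -0.005], [0.175, -0.0, -0.985]]
wrist_force: [-1.1, 1.1, -0.8]
gripper_width: 0.274
```

```bash
python3 look.py 17 top,side; python3 -c "
from fitvis import *
fv(17,[28,-75,0],190,rowmin=181)
"; python3 - <<'E'
from mv import *
tr();p,R,s=cur();x,y=rel(RIG,[p[0],p[1],0])[:2]
rows([pt(x+5*k,y-.1*k,20,9+.8*k) for k in range(1,6)])
E
```

```text
t 19.02 tcp [528.4 -13.3  20.1] yaw -1.66 tilt 10.09 roll -0.01 F [-1.1  1.1 -0.8] w 0.274
t 19.12 tcp [528.4 -13.2  20.1] yaw -1.63 tilt 10.09 roll -0.02 F [-0.7  0.4  0.9] w 0.277
shim world [593.05 -14.98  -2.39] cost 0.06285823988871166 rig [ 32.21 -74.59  -0.74]
t 19.12 tcp [528.4 -13.2  20.1] yaw -1.63 tilt 10.09 roll -0.02 F [-0.7  0.4  0.9] w 0.277
tcp rig [-32.4 -74.7]
[4.9, 0.1, 1.0, -0.0, -0.005, 0.0, 4.9, 0.1, 0.9, 0.0, 0.014, 0.0, 4.9, 0.1, 0.9, 0.0, 0.014, 0.0, 4.9, 0.1, 1.0, -0.0, 0.014, -0.0, 4.9, 0.1, 1.1, -0.0, 0.014, 0.0]
```

View pics/top17.png

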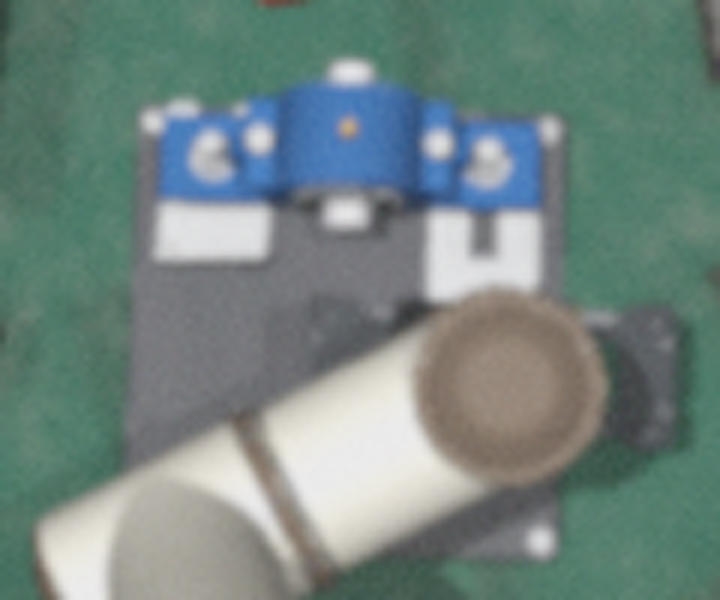

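View pics/side17.png

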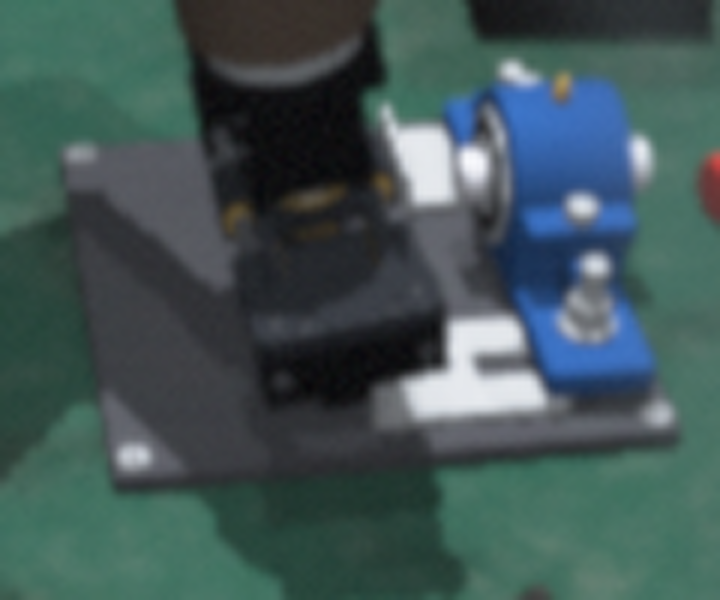

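Request:
carry_out:
  commands: [4.9,0,0.9,0,0.005,0,4.9,0,0.9,0,0.014,0,4.9,0,0.9,0,0.014,0,4.9,0,1.0,0,0.014,0,4.9,0,1.1,0,0.014,0]

```text
time_s: 19.75
tcp_pos: [0.5549, -0.0137, 0.0202]
ee_rot: [[0.971, -0.028, 0.238], [-0.028, -1.0, -0.006], [0.238, -0.001, -0.971]]
wrist_force: [-1.2, -0.8, -0.9]
gripper_width: 0.275
```

```bash
python3 - <<'E'
from mv import *
tr();p,R,s=cur();x,y=rel(RIG,[p[0],p[1],0])[:2]
rows([pt(x+d,y,20,14.3) for d in (4,8,11,13,14.5)])
E
```

```text
t 19.75 tcp [554.9 -13.7  20.2] yaw -1.64 tilt 13.79 roll -0.04 F [-1.2 -0.8 -0.9] w 0.275
tcp rig [ -5.9 -74.4]
[3.8, 0.0, 1.1, -0.001, 0.009, 0.0, 3.9, -0.0, 1.0, 0.0, 0.0, 0.0, 2.9, -0.0, 0.7, 0.0, 0.0, 0.0, 1.9, 0.0, 0.5, 0.0, 0.0, 0.0, 1.5, -0.0, 0.4, 0.0, 0.0, 0.0]
```

Request:
carry_out:
  commands: [3.8,0,1.1,0,0.009,0,3.9,0,1.0,0,0,0,2.9,0,0.7,0,0,0,1.9,0,0.5,0,0,0,1.5,0,0.4,0,0,0]

```text
time_s: 20.38
tcp_pos: [0.57, -0.0142, 0.0198]
ee_rot: [[0.969, -0.028, 0.247], [-0.028, -1.0, -0.006], [0.247, -0.001, -0.969]]
wrist_force: [0.5, -0.3, -0.3]
gripper_width: 0.276
```

Request:
carry_out:
  commands: [1.5,0,0.4,0,0,0]

```text
time_s: 20.5
tcp_pos: [0.5717, -0.0142, 0.0197]
ee_rot: [[0.969, -0.028, 0.247], [-0.028, -1.0, -0.006], [0.247, -0.001, -0.969]]
wrist_force: [-1.0, 0.5, 0.0]
gripper_width: 0.273
```

Request:
carry_out:
  commands: [1.5,0,0.4,0,0,0]

```text
time_s: 20.62
tcp_pos: [0.5731, -0.0144, 0.0196]
ee_rot: [[0.969, -0.028, 0.247], [-0.028, -1.0, -0.007], [0.247, -0.001, -0.969]]
wrist_force: [-3.6, 1.6, 1.2]
gripper_width: 0.277
```

```bash
python3 - <<'E'
from mv import *
tr()
E
```

```text
t 20.62 tcp [573.1 -14.4  19.6] yaw -1.64 tilt 14.28 roll -0.03 F [-3.6  1.6  1.2] w 0.277
tcp rig [ 12.2 -74.5]
```

Request:
carry_out:
  commands: [1.0,0,0.3,0,0,0]

```text
time_s: 20.75
tcp_pos: [0.5732, -0.0146, 0.0194]
ee_rot: [[0.969, -0.029, 0.245], [-0.028, -1.0, -0.007], [0.245, 0.0, -0.969]]
wrist_force: [-5.8, 2.1, 4.1]
gripper_width: 0.275
```

Request:
carry_out:
  commands: [1.0,0,0.3,0,0,0]

```text
time_s: 20.88
tcp_pos: [0.5732, -0.0148, 0.0192]
ee_rot: [[0.97, -0.029, 0.243], [-0.028, -1.0, -0.008], [0.243, 0.001, -0.97]]
wrist_force: [-5.0, 2.3, 4.2]
gripper_width: 0.278
```

```bash
python3 - <<'E'
from mv import *
tr()
E
```

```text
t 20.88 tcp [573.2 -14.8  19.2] yaw -1.63 tilt 14.09 roll 0.05 F [-5.   2.3  4.2] w 0.278
tcp rig [ 12.4 -74.9]
```

Request:
carry_out:
  commands: [-1.0,0,-0.3,0,0,0,-5.0,0,-1.3,0,0,0,-15.0,0,-4,0,0,0,-30,0,-8,0,0,0,-35,0,-35,0,0,0]

```text
time_s: 21.5
tcp_pos: [0.4811, -0.0116, 0.049]
ee_rot: [[0.97, -0.027, 0.24], [-0.027, -1.0, -0.003], [0.24, -0.004, -0.971]]
wrist_force: [0.1, 0.2, 1.2]
gripper_width: 0.279
```

```bash
python3 - <<'E'
from mv import *
tr();p,R,s=cur()
rows(goto(p+[-60,150,130],Rt(-5,0),5))
E
```

```text
t 21.5 tcp [481.1 -11.6  49. ] yaw -1.58 tilt 13.91 roll -0.21 F [0.1 0.2 1.2] w 0.279
tcp rig [-79.8 -74.4]
[-6.2, -29.8, -28.2, -0.002, -0.049, 0.012, -7.9, -29.6, -27.9, -0.002, -0.049, 0.012, -9.6, -29.5, -27.6, -0.002, -0.049, 0.012, -11.3, -29.3, -27.1, -0.002, -0.049, 0.012, -12.9, -29.1, -26.6, -0.002, -0.049, 0.012]
```

Request:
carry_out:
  commands: [-6.2,-29.8,-28.2,-0.002,-0.049,0.012,-7.9,-29.6,-27.9,-0.002,-0.049,0.012,-9.6,-29.5,-27.6,-0.002,-0.049,0.012,-11.3,-29.3,-27.1,-0.002,-0.049,0.012,-12.9,-29.1,-26.6,-0.002,-0.049,0.012]

```text
time_s: 22.12
tcp_pos: [0.4146, 0.14, 0.1832]
ee_rot: [[0.996, -0.092, -0.012], [-0.092, -0.996, 0.003], [-0.012, -0.002, -1.0]]
wrist_force: [0.7, -0.8, -0.9]
gripper_width: 0.279
```

Request:
carry_out:
  commands: [-15,-45,-10,0,0,0,-10,-45,-10,0,0,0,0,-45,0,0,0,0,0,0,0,0,0,0]

```text
time_s: 22.62
tcp_pos: [0.4041, 0.2839, 0.2088]
ee_rot: [[0.996, -0.092, -0.001], [-0.092, -0.996, 0.011], [-0.002, -0.011, -1.0]]
wrist_force: [-0.1, -1.1, -0.0]
gripper_width: 0.275
```

```bash
python3 look.py 18 top,side; python3 -c "
from fitvis import *
fv(18,[76,75,0],196,rowmin=180)
fv(18,[76,-75,0],197,rowmin=182)
"
```

```text
t 22.62 tcp [404.1 283.9 208.8] yaw -5.26 tilt -0.13 roll -0.64 F [-0.1 -1.1 -0. ] w 0.275
t 22.73 tcp [403.6 281.4 208.6] yaw -5.38 tilt -0.2 roll -0.56 F [-0.4 -0.1 -0. ] w 0.278
shim world [ 6.4295e+02  1.3471e+02 -4.2000e-01] cost 0.04137818547731576 rig [77.78 76.48  1.23]
shim world [639.19 -15.88  -1.74] cost 0.04684189244831825 rig [ 78.36 -74.15  -0.09]
```

View pics/top18.png

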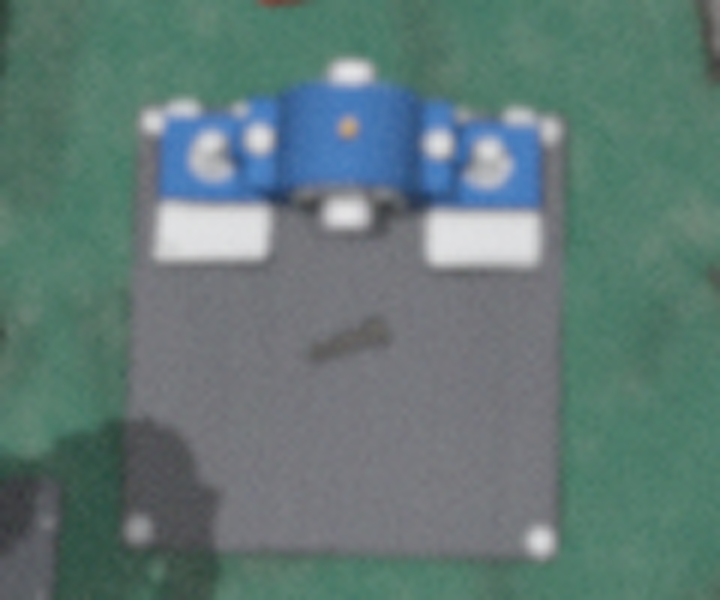

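View pics/side18.png

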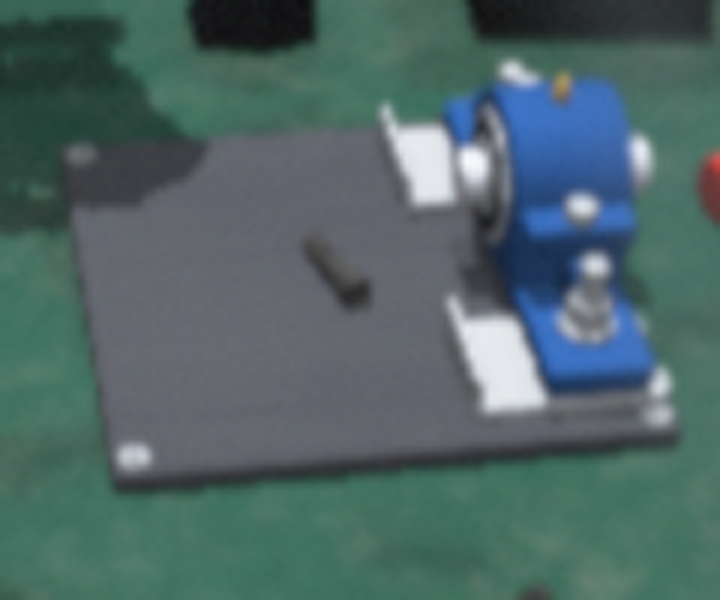

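```bash
python3 - <<'E'
from edge import *
tail(18,253,267,184,194)
tail(18,298,312,185,195)
# side edge: rear tab top edge/ gray-white boundary lines in side image for both shims
g=cv2.imread('pics/side18_full.png').min(2).astype(float)
def boundary(rows,c0,c1):
    P=[]
    for r in rows:
        row=g[r,c0:c1];d=np.diff(row);i=int(np.argmax(d));w=np.clip(d[max(0,i-2):i+3],0,None);P.append((c0+.5+(np.arange(max(0,i-2),max(0,i-2)+len(w))*w).sum()/w.sum(),r))
    P=np.array(P);W=np.array([bp('side',u,34) for u in P]);k=np.polyfit(W[:,1],W[:,0],1)
    print('tab top edge yaw world',-np.degrees(np.arctan(k[0])),'rig',-np.degrees(np.arctan(k[0]))+1.65,(W[:,0]-np.polyval(k,W[:,1])).round(1).tolist(),W[:,1].round())
boundary(range(198,208),308,324)
boundary(range(230,241),320,336)
E
```

```text
tail yaw world 0.9261185853240188 rig 2.5761185853240187 res [ 0.1  0.   0.  -0.1 -0.1 -0.1 -0.1  0.1  0.1  0.  -0.1  0.   0.1  0.
 -0. ]
left [[55.3, 107.6], [51.9, 106.9], [48.5, 106.9], [45.1, 107.0], [41.7, 107.2], [38.3, 107.2]]
right [[56.8, 44.4], [53.4, 43.9], [50.0, 44.1], [46.6, 43.8], [43.2, 44.1], [39.8, 44.5]]
tail yaw world -0.22804792933110943 rig 1.4219520706688904 res [-0.4 -0.3 -0.1  0.1  0.   0.1  0.2  0.4  0.3  0.2  0.1  0.1 -0.1 -0.4
 -0.4]
left [[55.6, -43.1], [52.2, -42.6], [48.8, -42.7], [45.4, -42.7], [42.0, -42.9], [38.6, -42.8]]
right [[57.1, -104.2], [53.8, -105.6], [50.4, -105.7], [47.0, -105.8], [43.6, -106.2], [40.3, -106.2]]
tab top edge yaw world -0.4537204269512495 rig 1.1962795730487503 [0.3, -0.1, -0.2, -0.3, -0.3, -0.1, 0.6, 0.8, 0.1, -0.7] [133. 128. 123. 118. 113. 109. 104.  99.  94.  89.]
tab top edge yaw world 0.4481390232498309 rig 2.0981390232498307 [0.3, 0.2, 0.3, -0.2, -0.4, -0.2, -0.4, -0.6, -0.1, 0.7, 0.3] [-11. -15. -20. -24. -28. -32. -35. -39. -43. -47. -51.]
```

```bash
python3 -c "
from station import *
print(finish_job(), sense()['time_s'])"
```

```text
the job is handed in; nothing more can be done
the job is handed in; nothing more can be done
```

I pushed both bright shims under their feet until each stopped against its stud, then handed the job in at about 22.7 s of the 58 s allowed. No verdict was reported.

**Left shim:** I pushed it low on the tab with two slightly open fingertips, squared it up while sliding, and drove it home. It stopped moving at about 9 N.

**Right shim:** It came out square but 6.5 mm too far to the right. I nudged it sideways with a finger against its right edge, flat on the plate, then pushed it home. It stopped moving at about 6 N. The first sideways nudge fell short and had to be repeated.

**Checks that agreed:**
- In the last pictures both leg ends show behind each foot.
- The two stop positions lie along the block's line, in agreement with the estimated block angle to about 0.3°.
- The spare screw and the brown look-alike were left alone. I compared the screw's position by eye, but did not re-check the calliper, marker, hex key or tape.

**Checks that disagreed:**
- **Squareness:** Tail edges in the pictures suggest up to about 2.6° of skew on the left shim and 2.1° on the right. Other measures gave anything from about -2° to +2.5°. I put this down to blur and shading on the tabs, because the pusher itself was within about 0.3° of the block. It was not confirmed further.
- **Position:** The picture fit put both shims about 4 mm further forward than the stud allows, which I read as a bias in the fit.

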